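Fill and lock the bolt issue case

ROBOT

A 6-joint arm with a two-finger parallel gripper is mounted at the origin on the work surface. World frame = base frame: x ahead of the robot, y to its left, z up, the work surface at z = 0. Lengths are in mm, angles in degrees, forces in N, time in s.
With the tool pointing down it reaches from about 300 to 850 mm from the base axis. Payload 4.2 kg.
Tool frame: the origin (TCP) lies on the centre line of the jaws, within the pads' length; the fingertips stand 14 mm ahead of it and the grasp point (between the pads) lies 5 mm behind it; z points along the fingers, y is the line along which they close (so a half turn about z gives the same grasp; the last joint's range is limited). The gripper opens to 91 mm and grips with 3 to 60 N. Pads are 32 mm wide; open, the fingers measure 118 mm over their backs; the gripper's body (76 mm by 178 mm) begins 60 mm behind the grasp point.
Start: joints at [-65.26, 18.312, 89.639, -0, 72.044, -1.146], TCP at [251.042, -517.32, 227.976] pointing down, gripper open.
Joint ranges: [-177.97, 177.97], [-48.28, 115.42], [12.27, 149.76], [-77.06, 257.06], [2.81, 150.46], [-146.56, 146.56]. Speed limits (degrees/s): [147.25, 147.25, 180, 180, 180, 180].

INTERFACE

Orientations are given as [roll, pitch, yaw] about the fixed x, y, z axes, in that order (R = Rz(yaw) Ry(pitch) Rx(roll)).
In Python, from workcell import * gives the robot as it stands. The module is installed in compiled form; this text tells all that it offers.
- The arm moves only by the shell command python3 -m crank 'ROWS' [FORCE]. ROWS is JSON, a list of rows, each an object of numbers: "grip": the finger opening in m, from 0 to 0.0912; "x", "y", "z": the shift along the tool's x, y, z in m; "yaw": the turn about the tool's z in rad. In form: [{"grip": .., "x": .., "y": .., "z": .., "yaw": ..}, ...]. A call has exactly 5 rows; each row is the pose to reach, as a shift and turn from the pose commanded when the call began, along the tool's axes at that moment; what a row does not reach only later rows make up. A row lasts 1/12 s, in which the tool goes at most 41.7 mm and 7.16 degrees, less where a joint would pass 70% of its speed; a pose out of reach is approached as far as the arm can. A call with a gripper value outside its range is refused whole. The fingers move at their own pace and stop on an object; FORCE is the grip in N (left out, the last holds). Time passes only in rows, so rows that repeat a pose let the fingers close, or fill a call up. It gives the time, the measured TCP pose, the force, the opening and the grip force at its end, in the units of the state.
- state(): the state, without advancing time (a new reading comes with each control period).
- grab_frame(name): name is "side" or "top" or "wrist"; returns the picture (420x560x3 uint8, red, green, blue); there is no depth.
- camera_model(name): a dict with "intrinsics" (3x3 intrinsics, pixels), "R" (3x3) and "t" (3): a world point X has camera coordinates R X + t. Camera axes: x right, y down, z forward; pixel columns grow to the right and rows downward; lengths in mm; the calibration is good to about 2 mm. A picture is of the moment at which its call begins: read the wrist's pose just before it. camera_model takes no time and is no camera call; for the wrist camera it gives the pose at the moment of the call.
- job_done(): hands the job in; it is judged then, once.
The state is a dict: "time_s": time; "qpos": joint angles; "qvel": joint speeds; "effort": joint torques, N m; "ee_pos": TCP position; "ee_rot": TCP orientation; "force": force on the tool from outside, world axes, zero at the start; "torque": the same for the moment, N m; "gripper_width": finger opening in mm; "gripper_force": force on a finger pad.
Only numpy, scipy, OpenCV 4.12 (cv2) and the standard library are available. Lean on these libraries where they do the work, as an engineer would, in place of code of your own. Each camera call takes 0.05 s, during which the arm holds its last target. There are 200 camera calls.

TASK

Fill the bolt case: first slide the shutter by its red grip fully to its stop over the black bay and put every gold bolt on the bench into the yellow-floored gold bay, lying flat on its floor. Then slide the shutter fully back to its stop over the gold bay, put every black bolt into the black-floored bay in the same way, and take the yellow lock plate from its blue stand and push it upright and fully home into the slot in the middle of the case so that the shutter is locked there. Leave the bottle, tools, mug, bowl and tape measure where they are.

Things in the scene. Friction and masses are not known exactly. Their poses are not given: they have to be found in the camera images.
- case: Fixed grey steel case, open on top: 230 (x) by 266 (y) by 55 mm high; origin under its centre, z up. Two bays parted by a 24 mm divider: yellow-floored gold bay at -y, black-floored black bay at +y, each 220 (x) by 116 (y) by 50 mm deep; floor and outer walls 5 mm. Guides and end stops round the rim reach 65 mm. A shutter slides along y on the rim and covers one bay at a time.
- gold_bay (a point): centre of the inner floor of the gold bay (yellow floor, yellow front label), axes as the case: 70 mm to -y of the case's origin, 5 mm above the bench
- black_bay (a point): centre of the inner floor of the black bay (black floor, black front label), axes as the case: 70 mm to +y of the case's origin
- shutter (a joint): position of the shutter (m) along the case's +y: 0 = end stop over the gold bay (black bay open), 0.140 = end stop over the black bay (gold bay open). Slides with 3 N of friction and stays where it is left; starts in between, half over both bays.
- shutter_grip (a point): middle of the shutter's red grip bar: 60 (x) by 22 (y) by 32 mm high, on a 5 mm aluminium plate (228 x 120 mm, top 62 mm above the bench). The point is 78 mm above the bench, the bar's top 94 mm; axes as the case. Pinch it across its 22 mm from above and push along the case's y.
- lock_slot (a point): centre of the mouth of the lock slot in the top of the divider, at the case's centre, 55 mm above the bench, axes as the case: slot 76 mm long (x), 8 mm wide (y), 35 mm deep. Free whenever the shutter is at either end stop; a plate in it blocks the shutter.
- stand: blue plastic stand, fixed: foot 130 (x) by 40 (y) by 4 mm, body 100 by 35 by 36 mm high with a slot along x, 76 mm long, 7 mm wide, 32 mm deep, in which the lock plate stands at first. Origin at the centre of its underside.
- plate: lock plate: flat yellow steel blade 70 wide (x), 4 thick (y), 62 mm high, with a black grip on top, 50 (x) by 16 (y) by 30 mm high (60 to 90 mm above the tip). 0.14 kg. Origin at the middle of its lower edge, z up, x along its width. First stands in the stand, tip 4 mm above the bench; fully home in the case's slot the origin is 35 mm below the slot's mouth. Either way round will do.
- gold1: gold (yellow-plated) hex bolt with a nut run on, one rigid piece: 90 mm long, head and nut 30 mm across flats, round shank 20 mm thick; 0.28 kg. Origin on the axis at mid length (15 mm above what it lies on); x along the bolt towards the nut (head at x -45 to -31, nut 23 to 39, bare shank -31 to 23 mm). Lies on the bench at first; may be absent (None).
- gold2: gold (yellow-plated) hex bolt with a nut run on, one rigid piece: 90 mm long, head and nut 30 mm across flats, round shank 20 mm thick; 0.28 kg. Origin on the axis at mid length (15 mm above what it lies on); x along the bolt towards the nut (head at x -45 to -31, nut 23 to 39, bare shank -31 to 23 mm). Lies on the bench at first; may be absent (None).
- gold3: gold (yellow-plated) hex bolt with a nut run on, one rigid piece: 90 mm long, head and nut 30 mm across flats, round shank 20 mm thick; 0.28 kg. Origin on the axis at mid length (15 mm above what it lies on); x along the bolt towards the nut (head at x -45 to -31, nut 23 to 39, bare shank -31 to 23 mm). Lies on the bench at first; may be absent (None).
- black1: black hex bolt with a nut run on, one rigid piece: 90 mm long, head and nut 30 mm across flats, round shank 20 mm thick; 0.28 kg. Origin on the axis at mid length (15 mm above what it lies on); x along the bolt towards the nut (head at x -45 to -31, nut 23 to 39, bare shank -31 to 23 mm). Lies on the bench at first; may be absent (None).
- black2: black hex bolt with a nut run on, one rigid piece: 90 mm long, head and nut 30 mm across flats, round shank 20 mm thick; 0.28 kg. Origin on the axis at mid length (15 mm above what it lies on); x along the bolt towards the nut (head at x -45 to -31, nut 23 to 39, bare shank -31 to 23 mm). Lies on the bench at first; may be absent (None).
- black3: black hex bolt with a nut run on, one rigid piece: 90 mm long, head and nut 30 mm across flats, round shank 20 mm thick; 0.28 kg. Origin on the axis at mid length (15 mm above what it lies on); x along the bolt towards the nut (head at x -45 to -31, nut 23 to 39, bare shank -31 to 23 mm). Lies on the bench at first; may be absent (None).
- oil: green oil bottle, 60 mm across, 160 mm high, origin under its centre; leave alone
- wrench: steel wrench lying flat, 200 mm long along x; leave alone
- driver: screwdriver lying, 200 mm long along x; leave alone
- mug: white mug, 80 mm across, 90 mm high, origin under its centre; leave alone
- washers: steel bowl, 90 mm across, 45 mm high, origin under its centre; leave alone
- tape: yellow tape-measure case, 70 x 35 x 60 mm high, origin under its centre; leave alone
Mind the look-alikes: they are no part of the job. Leave any pink look-alike of the black3 alone.

How it is judged:
By the outcome, as a careful person would: the job done as asked, in the order asked, and still so for the second after the job is handed in, with the robot touching nothing.
Of gold1, gold2, gold3 only 2 to 3 are there at a start; the rules pass over those that are not, and their reading is None.
Of black1, black2, black3 only 2 to 3 are there at a start; the rules pass over those that are not, and their reading is None.
At some moment in a run one of gold1, gold2, gold3, black1, black2, black3 may be knocked a few centimetres aside while the robot is not near it.
It also fails if it takes over 210 s, if anything falls off the work surface, if the arm or the gripper's body presses on something with over 40 N, if the wrist force passes 120 N, or if a joint passes its speed limit or range.

## Working session

There is one attempt and no reset: what is moved stays moved. The work goes in short steps, Python scripts to look and compute and a shell command to move; the robot and the scene stay as the last step left them, time stands still between calls to the robot, and variables do not carry over. Pictures are saved under pics/ and viewed, at most 18 in all, crops included, and the job is handed in when it is done.

```bash
mkdir -p pics; python3 - <<'E'
from workcell import *
import cv2
s=state();print(s)
for n in("top","side"):
    m=camera_model(n);print(n,m)
    cv2.imwrite(f"pics/{n}0.png",cv2.resize(grab_frame(n)[:,:,::-1],(800,600),interpolation=cv2.INTER_CUBIC))
E
```

```text
{'time_s': 0.0, 'qpos': array([-6.52612646e+01,  1.83533619e+01,  8.97061427e+01, -1.36390262e-03,
        7.20440202e+01, -1.14535803e+00]), 'qvel': array([ 0.10985054,  0.05415276,  0.09387922,  0.03488528, -0.02654904,
        0.20167948]), 'effort': array([-9.80275308e-05, -4.12469566e+01, -2.31970561e+01,  7.27820559e-02,
        4.56836284e-02, -1.23613263e-04]), 'ee_pos': array([ 250.81656802, -516.88172892,  227.10479643]), 'ee_rot': array([-1.79896470e+02, -7.72898247e-04,  2.58845144e+01]), 'force': array([ 0.38841748,  0.10750619, -0.48601595]), 'torque': array([-0.08372186, -0.02742442, -0.00317884]), 'gripper_force': 0.0, 'gripper_width': 90.85786825430309}
top {'intrinsics': array([[522.18301186,   0.        , 283.57191579],
       [  0.        , 522.18301186, 211.33530761],
       [  0.        ,   0.        ,   1.        ]]), 'R': array([[-0.00958083, -0.99994802,  0.00348884],
       [-0.99405087,  0.00914566, -0.10853218],
       [ 0.10849463, -0.00450791, -0.99408681]]), 't': array([  22.90639195,  472.81577151, 1524.6758567 ])}
side {'intrinsics': array([[406.6589185 ,   0.        , 284.63473423],
       [  0.        , 406.6589185 , 207.19822005],
       [  0.        ,   0.        ,   1.        ]]), 'R': array([[-0.95183329, -0.30655041, -0.00634305],
       [-0.14569216,  0.47038053, -0.87035392],
       [ 0.269791  , -0.82750771, -0.49238584]]), 't': array([ 457.03575905,  133.43870793, 1156.60466637])}
```

View pics/top0.png

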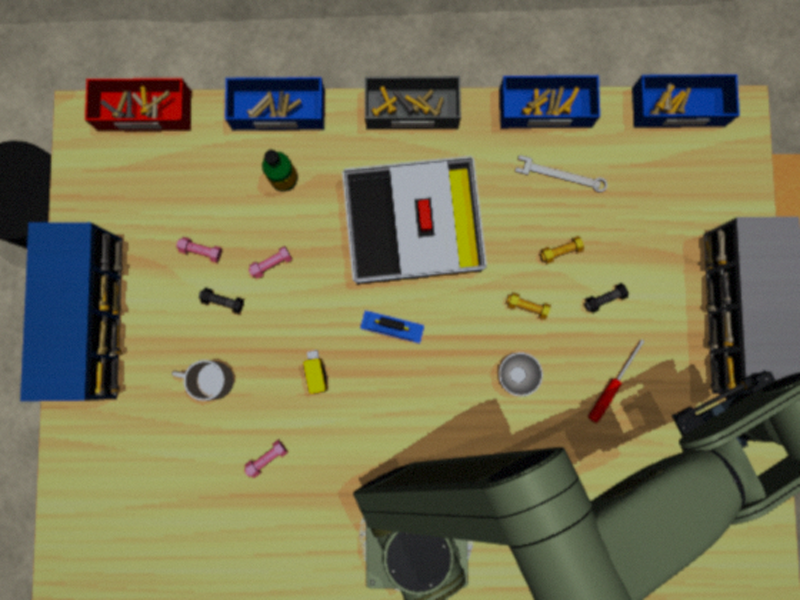

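View pics/side0.png

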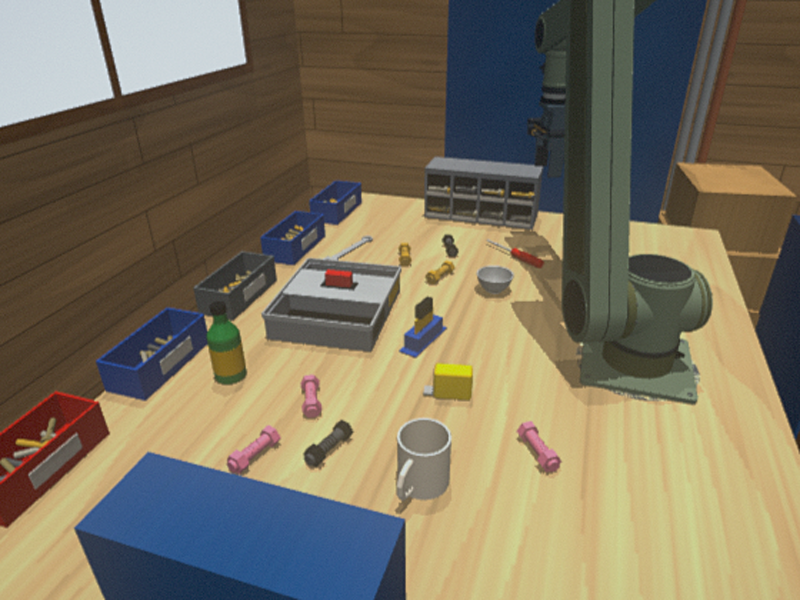

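Top view (800 px scale): the gold bolts are at (561,249) and (528,305). The black ones are at (606,297) and (221,300). Three pink look-alikes are at (199,249), (270,262) and (265,458), and I leave those alone. The case is at (414,220), the red grip at (424,216), the stand and plate at (392,326). The arm may be hiding some bench at the lower right.

```bash
cat > h.py <<'E'
from workcell import *
import numpy as np, cv2
def ray(m,u,v):
    R,t=np.array(m["R"]),np.array(m["t"]); C=-R.T@t
    d=R.T@np.linalg.solve(m["intrinsics"],[u,v,1.0]); return C,d
def p2w(m,u,v,z):
    C,d=ray(m,u,v); return C+d*(z-C[2])/d[2]
def w2p(m,X):
    c=m["R"]@np.array(X,float)+m["t"]; p=m["intrinsics"]@c; return p[:2]/p[2]
def tri(obs):  # [(m,u,v),...]
    A=np.zeros((3,3));b=np.zeros(3)
    for m,u,v in obs:
        C,d=ray(m,u,v);d/=np.linalg.norm(d);P=np.eye(3)-np.outer(d,d);A+=P;b+=P@C
    return np.linalg.solve(A,b)
def go(x,y,z,yaw=None):
    """tool-frame shift (m, rad) from the present pose; yaw modulo 180"""
    s=state();p=s["ee_pos"];a=np.radians(s["ee_rot"][2]);d=np.array([x,y,z])-p
    c,n=np.cos(a),np.sin(a)
    o=[c*d[0]+n*d[1],n*d[0]-c*d[1],-d[2]]
    dy=0 if yaw is None else -((yaw-s["ee_rot"][2]+90)%180-90)  # tool z is down
    return np.round(np.array(o)/1000,4),"yaw",round(float(np.radians(dy)),3),"q6",round(float(s["qpos"][5]),1),"t",s["time_s"]
def blobs(im,mask,amin=15):
    n,l,st,c=cv2.connectedComponentsWithStats(mask.astype(np.uint8)); out=[]
    for i in range(1,n):
        if st[i,4]>=amin:
            ys,xs=np.where(l==i); q=np.cov(xs,ys); w,v=np.linalg.eigh(q)
            out.append((c[i],st[i,4],v[:,1],np.sqrt(w)))
    return out
E
python3 - <<'E'
from h import *
S=1/1.42857
mt,ms=camera_model("top"),camera_model("side")
im=cv2.imread("pics/top0.png");im=cv2.resize(im,(560,420),interpolation=cv2.INTER_AREA)
hsv=cv2.cvtColor(im,cv2.COLOR_BGR2HSV).astype(int);H,Sa,V=[hsv[...,i] for i in range(3)]
for nm,mk,z in(("gold",(Sa>165)&(abs(H-23)<9),15),("black",(V<60),15),("red",(Sa>170)&((H<6)|(H>174)),94),("blue",(Sa>150)&(abs(H-112)<10),36)):
    for c,a,v,w in blobs(im,mk,40):
        if 130<c[0]<460 and 100<c[1]<300:
            P=p2w(mt,*c,z);Q=p2w(mt,*(c+10*v),z);d=Q-P
            print(nm,np.round(c/S),a,np.round(P),"ang",round(np.degrees(np.arctan2(d[1],d[0]))),np.round(w,1))
f=lambda n,t,s:print(n,np.round(tri([(mt,t[0]*S,t[1]*S),(ms,s[0]*S,s[1]*S)])))
f("goldA",(561,249),(405,254));f("goldB",(528,305),(440,271));f("blkA",(606,297),(450,245));f("blkB",(221,300),(329,443))
f("grip",(424,200),(339,273));f("plate",(392,324),(425,302))
C=[p2w(mt,u*S,v*S,65) for u,v in((345,170),(472,158),(485,270),(356,283))];print(np.round(C),np.mean(C,0))
for p in ((300,0,0),(250,100,0),(150,-300,0),(250,-350,0),(450,-600,0),(250,-500,0)):print(p,w2p(mt,p)/S,w2p(ms,p)/S)
m=camera_model("wrist");print(m);s=state();R,t=m["R"],m["t"];print("cam",-R.T@t-s["ee_pos"])
E
```

```text
gold [285. 182.] 121 [734. 271.  15.] ang 117 [2.6 5.6]
gold [464. 217.] 911 [ 655. -107.   15.] ang -175 [ 3.8 19.8]
gold [562. 249.] 253 [ 582. -313.   15.] ang 109 [2.5 9.5]
gold [527. 305.] 233 [ 465. -237.   15.] ang 70 [2.5 9.4]
gold [314. 376.] 331 [322. 208.  15.] ang -169 [4.  6.9]
black [272. 159.] 119 [784. 299.  15.] ang -144 [2.9 3.3]
black [285. 180.] 174 [738. 272.  15.] ang 118 [3.4 5.1]
black [460. 165.] 55 [ 767. -101.   15.] ang 87 [1.3 4.3]
black [373. 223.] 2103 [642.  85.  15.] ang -175 [ 8.4 20.9]
black [423. 228.] 55 [630. -21.  15.] ang -149 [2.3 5.1]
black [605. 298.] 210 [ 479. -401.   15.] ang 113 [2.3 9.6]
black [220. 300.] 205 [482. 405.  15.] ang 72 [2.3 9.6]
black [391. 323.] 78 [429.  48.  15.] ang 74 [1.3 4.9]
black [193. 380.] 106 [316. 458.  15.] ang 180 [2.3 6.1]
black [226. 379.] 81 [316. 389.  15.] ang -180 [1.8 5.9]
red [424. 215.] 186 [642. -21.  94.] ang -175 [2.5 6.2]
red [604. 400.] 246 [ 269. -369.   94.] ang 146 [2.2 9.4]
blue [392. 327.] 384 [421.  46.  36.] ang 76 [ 3.6 13.1]
goldA [ 584. -311.   17.]
goldB [ 466. -238.   19.]
blkA [ 48
[... 355 characters left out ...]
00, 0) [560.58182455 457.15014546] [569.90091634 284.12803086]
(250, -350, 0) [583.02337272 408.08664808] [531.8793883  270.04599142]
(450, -600, 0) [697.85211635 311.37534531] [476.23505268 225.82291262]
(250, -500, 0) [654.94504431 407.38193512] [538.69659033 246.98571685]
{'intrinsics': array([[291.19722423,   0.        , 273.41203778],
       [  0.        , 291.19722423, 211.89422719],
       [  0.        ,   0.        ,   1.        ]]), 'R': array([[ 0.43726976, -0.89932814, -0.0020141 ],
       [-0.87084501, -0.42397782,  0.2487404 ],
       [-0.22455317, -0.10701269, -0.9685681 ]]), 't': array([-574.24604606,  -28.21923252,  390.57210487])}
cam [ 63.3847394   30.31452671 156.97323893]
```

```bash
python3 -m crank '[{"grip":0.09,"x":0.187,"y":-0.09,"z":0,"yaw":0.365},{"grip":0.09,"x":0.187,"y":-0.09,"z":0,"yaw":0.365},{"grip":0.09,"x":0.187,"y":-0.09,"z":0,"yaw":0.365},{"grip":0.09,"x":0.187,"y":-0.09,"z":0,"yaw":0.365},{"grip":0.09,"x":0.187,"y":-0.09,"z":0,"yaw":0.365}]'
python3 -c "
from h import *
print(go(640,-21,228,5),go(640,-21,228,None),state()['ee_rot'])
cv2.imwrite('pics/top1.png',cv2.resize(grab_frame('top')[:,:,::-1],(800,600)))"
```

```text
time_s: 0.52
ee_pos: [376.3, -358.4, 227.6]
ee_rot: [-180.0, 0.0, 4.9]
force: [0.4, -0.7, -0.5]
gripper_width: 90.0
gripper_force: 0.0
(array([ 0.2915, -0.3138, -0.0004]), 'yaw', -0.002, 'q6', 40.2, 't', 0.5167) (array([ 0.2915, -0.3138, -0.0004]), 'yaw', 0.0, 'q6', 40.2, 't', 0.5167) [-1.79968264e+02  2.35250228e-02  4.87929419e+00]
```

View pics/top1.png

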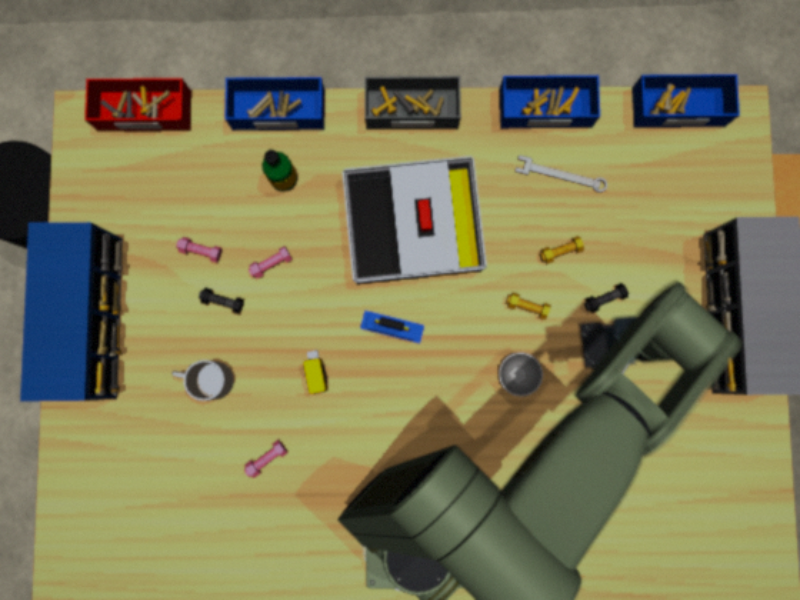

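No new bolts show up where the arm was. Moving on to the shutter grip.

```bash
python3 -m crank '[{"grip":0.07,"x":0.141,"y":-0.152,"z":0,"yaw":0},{"grip":0.07,"x":0.141,"y":-0.152,"z":0,"yaw":0},{"grip":0.07,"x":0.141,"y":-0.152,"z":0,"yaw":0},{"grip":0.07,"x":0.141,"y":-0.152,"z":0,"yaw":0},{"grip":0.07,"x":0.141,"y":-0.152,"z":0,"yaw":0}]'
python3 -m crank '[{"grip":0.07,"x":0.130,"y":-0.140,"z":0,"yaw":0},{"grip":0.07,"x":0.130,"y":-0.140,"z":0,"yaw":0},{"grip":0.07,"x":0.130,"y":-0.140,"z":0,"yaw":0},{"grip":0.07,"x":0.130,"y":-0.140,"z":0,"yaw":0},{"grip":0.07,"x":0.130,"y":-0.140,"z":0,"yaw":0}]'
python3 -m crank '[{"grip":0.07,"x":0,"y":0,"z":0,"yaw":0},{"grip":0.07,"x":0,"y":0,"z":0,"yaw":0},{"grip":0.07,"x":0,"y":0,"z":0,"yaw":0},{"grip":0.07,"x":0,"y":0,"z":0,"yaw":0},{"grip":0.07,"x":0,"y":0,"z":0,"yaw":0}]' >/dev/null
python3 -c "
from h import *
m=camera_model('wrist');np.save('wm.npy',m,allow_pickle=True)
im=grab_frame('wrist')[:,:,::-1].copy();cv2.imwrite('pics/w1raw.png',im)
print(go(640,-21,228,5))
t=grab_frame('top')[:,:,::-1].copy();cv2.imwrite('pics/t2raw.png',t)
cv2.imwrite('pics/w1.png',cv2.resize(im,(800,600)))
"
```

```text
time_s: 0.98
ee_pos: [503.7, -194.7, 227.7]
ee_rot: [-180.0, 0.0, 5.0]
force: [0.6, -0.9, -0.2]
gripper_width: 70.1
gripper_force: 0.0
time_s: 1.4
ee_pos: [622.4, -42.2, 227.2]
ee_rot: [-179.9, -0.0, 5.1]
force: [-0.2, -0.3, 0.4]
gripper_width: 70.0
gripper_force: 0.0
(array([ 0.0223, -0.024 ,  0.0002]), 'yaw', -0.002, 'q6', 79.8, 't', 1.8667)
```

View pics/w1.png

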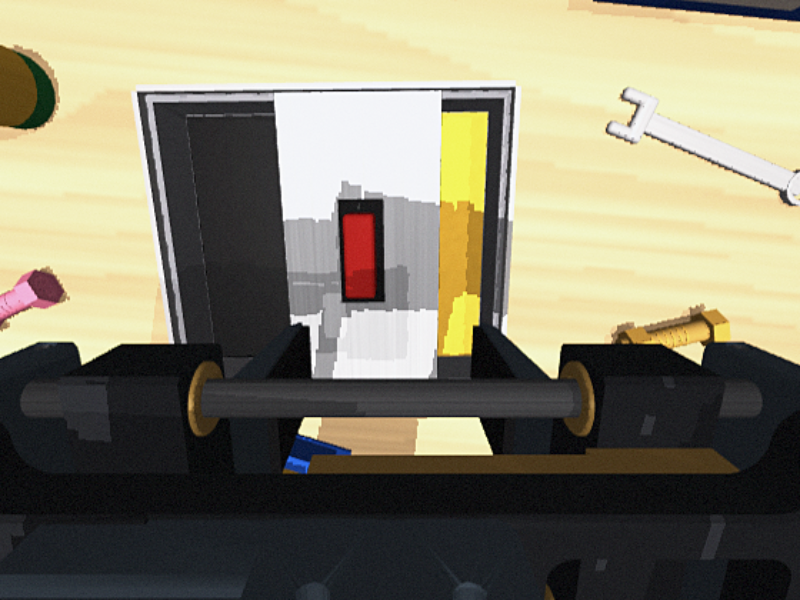

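Wrist view: the red grip top runs from (344,213) to (376,299). The far rim corners are at (136,90) and (519,87). The gold bolt's shank is at (672,328).

```bash
python3 - <<'E'
from h import *
S=.7
m=np.load('wm.npy',allow_pickle=True).item();mt=camera_model('top')
im=cv2.imread('pics/w1raw.png');hsv=cv2.cvtColor(im,cv2.COLOR_BGR2HSV).astype(int)
mk=(hsv[...,1]>170)&((hsv[...,0]<6)|(hsv[...,0]>174))&(hsv[...,2]>100)
for c,a,v,w in blobs(im,mk,100):
    print(c/S,a,p2w(m,*c,94),p2w(m,*(c+10*v),94)-p2w(m,*c,94))
t=cv2.imread('pics/top0.png')
P,Q=[p2w(m,u*S,v*S,65) for u,v in((137,91),(518,88))];print(P,Q,np.linalg.norm(P-Q),np.degrees(np.arctan2(P[0]-Q[0],-(P[1]-Q[1]))))
for z in(55,65):print(z,[np.round(p2w(m,u*S,v*S,z)) for u,v in((137,91),(518,88))])
y=np.radians(5);c=(P+Q)/2-115*np.array([np.cos(y),np.sin(y),0]);print("centre",c)
# triangulate with top
print(tri([(m,137*S,91*S),(mt,345*S,170*S)]),tri([(m,518*S,88*S),(mt,472*S,158*S)]),tri([(m,359*S,256*S),(mt,424*S,215*S)]))
print(tri([(m,672*S,328*S),(mt,562*S,249*S)]))
E
```

```text
[358.59276823 254.44457617] 1205 [648.09325961 -21.93796084  94.        ] [-10.08427271  -0.97198605   0.        ]
[745.48235375 142.7197788   65.        ] [ 770.32117901 -123.63290808   65.        ] 267.5083569748798 -174.6722680754022
55 [array([747., 148.,  55.]), array([ 773., -126.,   55.])]
65 [array([745., 143.,  65.]), array([ 770., -124.,   65.])]
centre [ 6.43339376e+02 -4.79475056e-01  6.50000000e+01]
[743.74979461 140.06432695  68.90436439] [ 769.11330948 -123.38261069   63.47794296] [644.69881869 -21.35782948  78.27797419]
[ 588.03932184 -318.51950554    3.50801017]
```

```bash
python3 -m crank '[{"grip":0.06,"x":0.027,"y":-0.0235,"z":0.02,"yaw":0},{"grip":0.06,"x":0.027,"y":-0.0235,"z":0.06,"yaw":0},{"grip":0.06,"x":0.027,"y":-0.0235,"z":0.1,"yaw":0},{"grip":0.06,"x":0.027,"y":-0.0235,"z":0.135,"yaw":0},{"grip":0.06,"x":0.027,"y":-0.0235,"z":0.147,"yaw":0}]'
python3 -m crank '[{"grip":0.06,"x":0,"y":0,"z":0,"yaw":0},{"grip":0.03,"x":0,"y":0,"z":0,"yaw":0},{"grip":0.01,"x":0,"y":0,"z":0,"yaw":0},{"grip":0.01,"x":0,"y":0,"z":0,"yaw":0},{"grip":0.01,"x":0,"y":0,"z":0,"yaw":0}]' 25
```

```text
time_s: 2.33
ee_pos: [641.5, -20.2, 75.9]
ee_rot: [-179.9, 0.6, 4.9]
force: [-14.0, 1.8, 86.8]
gripper_width: 60.0
gripper_force: 51.2
time_s: 2.75
ee_pos: [645.9, -20.1, 82.1]
ee_rot: [180.0, -0.1, 5.0]
force: [-0.3, -0.2, 0.2]
gripper_width: 36.2
gripper_force: 0.0
```

```bash
python3 -m crank '[{"grip":0.01,"x":0,"y":0,"z":0,"yaw":0},{"grip":0.01,"x":0,"y":0,"z":0,"yaw":0},{"grip":0.01,"x":0,"y":0,"z":0,"yaw":0},{"grip":0.01,"x":0,"y":-0.005,"z":0,"yaw":0},{"grip":0.01,"x":0,"y":-0.018,"z":0,"yaw":0}]' 25
python3 -m crank '[{"grip":0.01,"x":0,"y":-0.014,"z":0,"yaw":0},{"grip":0.01,"x":0,"y":-0.028,"z":0,"yaw":0},{"grip":0.01,"x":0,"y":-0.042,"z":0,"yaw":0},{"grip":0.01,"x":0,"y":-0.053,"z":0,"yaw":0},{"grip":0.01,"x":0,"y":-0.06,"z":0,"yaw":0}]'
python3 -m crank '[{"grip":0.01,"x":0,"y":-0.004,"z":0,"yaw":0},{"grip":0.01,"x":0,"y":-0.007,"z":0,"yaw":0},{"grip":0.01,"x":0,"y":-0.010,"z":0,"yaw":0},{"grip":0.01,"x":0,"y":-0.012,"z":0,"yaw":0},{"grip":0.01,"x":0,"y":-0.014,"z":0,"yaw":0}]'
```

```text
time_s: 3.17
ee_pos: [644.0, -3.7, 81.6]
ee_rot: [179.9, -0.0, 5.0]
force: [-1.2, -3.5, 3.7]
gripper_width: 22.1
gripper_force: 25.0
time_s: 3.58
ee_pos: [637.9, 59.6, 81.5]
ee_rot: [180.0, 0.0, 5.1]
force: [-1.6, -3.8, 5.5]
gripper_width: 22.0
gripper_force: 25.0
time_s: 4.0
ee_pos: [636.9, 69.6, 81.5]
ee_rot: [179.6, 0.0, 5.2]
force: [-1.2, -18.5, 5.5]
gripper_width: 21.6
gripper_force: 25.0
```

```bash
sed -i 's/-((yaw-s\["ee_rot"\]\[2\]+90)%180-90)/-(yaw-s["ee_rot"][2])/' h.py
python3 -m crank '[{"grip":0.06,"x":0,"y":0,"z":0,"yaw":0},{"grip":0.06,"x":0,"y":0,"z":0,"yaw":0},{"grip":0.06,"x":0,"y":0,"z":0,"yaw":0},{"grip":0.06,"x":0,"y":0,"z":-0.02,"yaw":0},{"grip":0.06,"x":0,"y":0,"z":-0.06,"yaw":0}]'
python3 -m crank '[{"grip":0.06,"x":0,"y":0.04,"z":-0.01,"yaw":-0.12},{"grip":0.06,"x":0,"y":0.08,"z":-0.02,"yaw":-0.24},{"grip":0.06,"x":0,"y":0.12,"z":-0.03,"yaw":-0.36},{"grip":0.06,"x":0,"y":0.16,"z":-0.04,"yaw":-0.48},{"grip":0.06,"x":0,"y":0.19,"z":-0.05,"yaw":-0.6}]'
python3 - <<'E'
from h import *
print(go(585,-313,100,109),state()["ee_rot"])
t=grab_frame("top")[:,:,::-1].copy();cv2.imwrite("pics/t3raw.png",t)
hsv=cv2.cvtColor(t,cv2.COLOR_BGR2HSV).astype(int);H,Sa,V=[hsv[...,i] for i in range(3)]
mt=camera_model("top")
for nm,mk in(("gold",(Sa>165)&(abs(H-23)<9)),("black",V<60)):
    for c,a,v,w in blobs(t,mk,40):
        if 130<c[0]<460 and 130<c[1]<300 and 7<w[1]<12:
            P=p2w(mt,*c,15);d=p2w(mt,*(c+10*v),15)-P
            print(nm,a,np.round(P),"ang",round(np.degrees(np.arctan2(d[1],d[0]))%180))
E
```

```text
time_s: 4.42
ee_pos: [633.6, 72.8, 135.9]
ee_rot: [-179.9, 0.7, 5.0]
force: [0.8, -0.5, -0.3]
gripper_width: 52.6
gripper_force: 0.0
time_s: 4.83
ee_pos: [653.9, -119.2, 191.1]
ee_rot: [-180.0, -0.0, 39.6]
force: [-0.7, 0.5, -0.2]
gripper_width: 60.1
gripper_force: 0.0
(array([-0.1767,  0.1053,  0.0911]), 'yaw', -1.211, 'q6', 39.0, 't', 4.8333) [-1.79981291e+02 -2.41893040e-02  3.96298852e+01]
gold 251 [ 582. -313.   15.] ang 108
black 211 [ 479. -401.   15.] ang 113
black 204 [482. 405.  15.] ang 72
black 51 [215.  28.  15.] ang 168
```

```bash
python3 -m crank '[{"grip":0.07,"x":-0.035,"y":0.021,"z":0.01,"yaw":-0.12},{"grip":0.07,"x":-0.07,"y":0.042,"z":0.02,"yaw":-0.24},{"grip":0.07,"x":-0.106,"y":0.063,"z":0.03,"yaw":-0.36},{"grip":0.07,"x":-0.14,"y":0.084,"z":0.04,"yaw":-0.48},{"grip":0.07,"x":-0.1767,"y":0.1053,"z":0.05,"yaw":-0.6}]'
python3 -m crank '[{"grip":0.07,"x":0,"y":0,"z":0.01,"yaw":-0.12},{"grip":0.07,"x":0,"y":0,"z":0.02,"yaw":-0.24},{"grip":0.07,"x":0,"y":0,"z":0.03,"yaw":-0.36},{"grip":0.07,"x":0,"y":0,"z":0.037,"yaw":-0.48},{"grip":0.07,"x":0,"y":0,"z":0.04,"yaw":-0.61}]'
python3 - <<'E'
from h import *
print(go(586,-313,18,109))
im=grab_frame("wrist")[:,:,::-1];cv2.imwrite("pics/w2.png",im)
E
```

```text
time_s: 5.3
ee_pos: [584.9, -308.1, 140.8]
ee_rot: [180.0, -0.1, 74.0]
force: [0.4, 0.2, 0.0]
gripper_width: 69.7
gripper_force: 0.0
time_s: 5.72
ee_pos: [584.9, -306.4, 99.8]
ee_rot: [-179.9, -0.2, 108.7]
force: [-0.3, -0.2, -1.1]
gripper_width: 70.0
gripper_force: 0.0
(array([-0.0067, -0.001 ,  0.0818]), 'yaw', -0.006, 'q6', -47.4, 't', 5.7167)
```

View pics/w2.png

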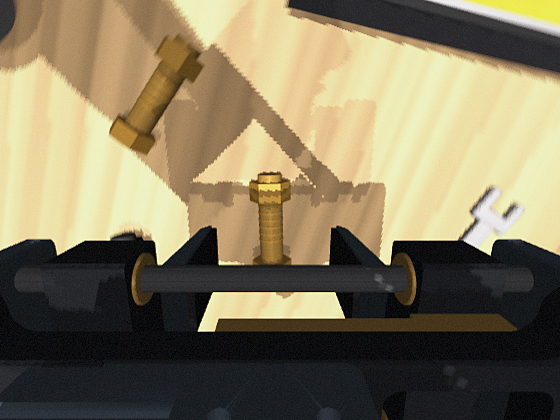

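The bolt sits centred between the fingers with its nut end away at (270,185); the other gold bolt is at (155,95). I'll use both to check positions.

```bash
python3 - <<'E'
from h import *
m=camera_model("wrist")
T=p2w(m,270,175,20);a=np.radians(108.5);u=np.array([np.cos(a),np.sin(a),0])
print("tip",T,"shank mid",T-49*u,[np.round(p2w(m,x,y,20)) for x,y in((270,205),(268,258))])
print("B",[np.round(p2w(m,*p,20)) for p in((187,38),(124,150),(140,118),(165,72))])
print(go(*(T-49*u)[:2],17,109))
E
```

```text
tip [ 569.4057124  -268.99542579   20.        ] shank mid [ 584.95364056 -315.4632849    20.        ] [array([ 577., -293.,   20.]), array([ 591., -338.,   20.])]
B [array([ 480., -194.,   20.]), array([ 453., -288.,   20.]), array([ 460., -260.,   20.]), array([ 470., -222.,   20.])]
(array([-0.0087, -0.0028,  0.0826]), 'yaw', -0.002, 'q6', -47.6, 't', 5.7667)
```

```bash
python3 -m crank '[{"grip":0.07,"x":-0.009,"y":-0.002,"z":0.025,"yaw":0},{"grip":0.07,"x":-0.009,"y":-0.002,"z":0.05,"yaw":0},{"grip":0.07,"x":-0.009,"y":-0.002,"z":0.065,"yaw":0},{"grip":0.07,"x":-0.009,"y":-0.002,"z":0.076,"yaw":0},{"grip":0.07,"x":-0.009,"y":-0.002,"z":0.081,"yaw":0}]'
python3 -m crank '[{"grip":0.01,"x":0,"y":0,"z":0,"yaw":0},{"grip":0.01,"x":0,"y":0,"z":0,"yaw":0},{"grip":0.01,"x":0,"y":0,"z":0,"yaw":0},{"grip":0.01,"x":0,"y":0,"z":0,"yaw":0},{"grip":0.01,"x":0,"y":0,"z":0,"yaw":0}]' 40
python3 -m crank '[{"grip":0.01,"x":0,"y":0,"z":0,"yaw":0},{"grip":0.01,"x":0,"y":0,"z":0,"yaw":0},{"grip":0.01,"x":0,"y":0,"z":-0.015,"yaw":0},{"grip":0.01,"x":0,"y":0,"z":-0.05,"yaw":0},{"grip":0.01,"x":0,"y":0,"z":-0.09,"yaw":0}]'
```

```text
time_s: 6.18
ee_pos: [585.7, -315.9, 18.9]
ee_rot: [-179.9, -0.1, 108.3]
force: [0.9, 0.8, -0.6]
gripper_width: 69.9
gripper_force: 0.0
time_s: 6.6
ee_pos: [586.6, -317.4, 21.8]
ee_rot: [179.9, 0.1, 108.4]
force: [0.4, 0.3, -1.0]
gripper_width: 39.4
gripper_force: 0.0
time_s: 7.02
ee_pos: [584.4, -316.2, 109.2]
ee_rot: [-179.8, -0.3, 108.4]
force: [0.1, -0.7, -0.5]
gripper_width: 10.4
gripper_force: 0.0
```

```bash
python3 -m crank '[{"grip":0.06,"x":0,"y":0,"z":0,"yaw":0},{"grip":0.06,"x":0,"y":0,"z":0,"yaw":0},{"grip":0.06,"x":0,"y":0,"z":0,"yaw":0},{"grip":0.06,"x":0,"y":0,"z":0,"yaw":0},{"grip":0.06,"x":0,"y":0,"z":0,"yaw":0}]'
python3 - <<'E'
from h import *
m=camera_model("wrist")
im=grab_frame("wrist")[:,:,::-1].copy();cv2.imwrite("pics/w3.png",im)
hsv=cv2.cvtColor(im,cv2.COLOR_BGR2HSV).astype(int);H,Sa,V=[hsv[...,i] for i in range(3)]
for c,a,v,w in blobs(im,(Sa>150)&(abs(H-23)<9)&(np.arange(420)<262)[:,None],150):print(np.round(c),a,np.round(v,2),np.round(w,1),np.round(p2w(m,*c,18)))
E
```

```text
time_s: 7.43
ee_pos: [585.2, -316.6, 109.1]
ee_rot: [-179.9, -0.1, 108.4]
force: [-0.1, 0.1, -0.2]
gripper_width: 40.5
gripper_force: 0.0
[540.   5.] 461 [-0.99 -0.14] [ 3.2 13.8] [721. -97.  18.]
[165.  81.] 4061 [-0.53  0.85] [10.8 36.3] [ 469. -236.   18.]
[274. 216.] 2483 [0.01 1.  ] [ 9.6 30.3] [ 585. -314.   18.]
```

View pics/w3.png

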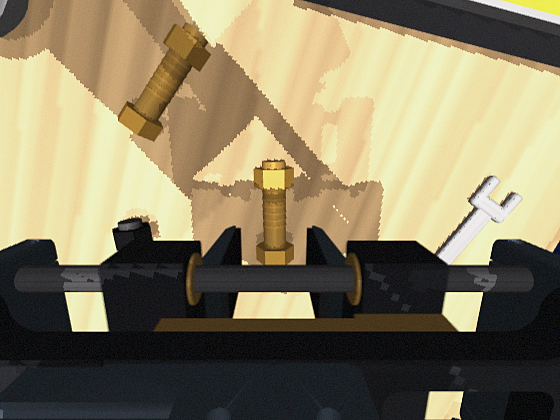

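The bolt hasn't moved: I lifted before the fingers had closed. Trying again with a longer close.

```bash
python3 -m crank '[{"grip":0.045,"x":0,"y":0,"z":0.03,"yaw":0},{"grip":0.045,"x":0,"y":0,"z":0.06,"yaw":0},{"grip":0.045,"x":0,"y":0,"z":0.078,"yaw":0},{"grip":0.045,"x":0,"y":0,"z":0.088,"yaw":0},{"grip":0.045,"x":0,"y":0,"z":0.092,"yaw":0}]'
python3 -m crank '[{"grip":0.01,"x":0,"y":0,"z":0,"yaw":0},{"grip":0.01,"x":0,"y":0,"z":0,"yaw":0},{"grip":0.01,"x":0,"y":0,"z":0,"yaw":0},{"grip":0.01,"x":0,"y":0,"z":0,"yaw":0},{"grip":0.01,"x":0,"y":0,"z":0,"yaw":0}]' 40
python3 -m crank '[{"grip":0.01,"x":0,"y":0,"z":0,"yaw":0},{"grip":0.01,"x":0,"y":0,"z":0,"yaw":0},{"grip":0.01,"x":0,"y":0,"z":-0.01,"yaw":0},{"grip":0.01,"x":0,"y":0,"z":-0.03,"yaw":0},{"grip":0.01,"x":0,"y":0,"z":-0.07,"yaw":0}]'
python3 - <<'E'
from h import *
c0=np.array([642.5,-0.3]);y=np.radians(5.1);ex=np.array([np.cos(y),np.sin(y)]);ey=np.array([-ex[1],ex[0]])
for x in(-50,50):
    for b in(-70,70):print(x,b,np.round(c0+ex*x+ey*b,1))
g=c0+ex*50-ey*70
print(go(*g,150,95),state()["ee_rot"])
E
```

```text
time_s: 7.9
ee_pos: [584.8, -316.4, 16.1]
ee_rot: [-179.8, -0.2, 108.4]
force: [-0.8, 0.2, -0.0]
gripper_width: 44.8
gripper_force: 0.0
time_s: 8.32
ee_pos: [586.4, -317.7, 20.2]
ee_rot: [179.9, 0.1, 108.4]
force: [-1.5, -0.8, 3.6]
gripper_width: 19.2
gripper_force: 40.0
time_s: 8.73
ee_pos: [582.7, -315.0, 84.2]
ee_rot: [-179.6, -0.5, 108.4]
force: [-0.6, -0.6, -4.6]
gripper_width: 18.9
gripper_force: 40.0
-50 -70 [598.9 -74.5]
-50 70 [586.5  65. ]
50 -70 [698.5 -65.6]
50 70 [686.1  73.9]
(array([ 0.2002,  0.1886, -0.0658]), 'yaw', 0.233, 'q6', -47.8, 't', 8.7333) [-179.55235254   -0.52661143  108.37237497]
```

```bash
python3 -m crank '[{"grip":0.01,"x":0.01,"y":0.01,"z":-0.03,"yaw":0.05},{"grip":0.01,"x":0.035,"y":0.033,"z":-0.05,"yaw":0.1},{"grip":0.01,"x":0.062,"y":0.058,"z":-0.06,"yaw":0.15},{"grip":0.01,"x":0.09,"y":0.085,"z":-0.066,"yaw":0.2},{"grip":0.01,"x":0.118,"y":0.111,"z":-0.066,"yaw":0.233}]'
python3 -c "
from h import *
print(go(698.8,-68.6,110,95.1))"
```

```text
time_s: 9.15
ee_pos: [655.2, -168.8, 156.9]
ee_rot: [179.8, 0.0, 94.8]
force: [1.0, 0.1, -3.8]
gripper_width: 18.9
gripper_force: 40.0
(array([0.0961, 0.0519, 0.0469]), 'yaw', -0.004, 'q6', -20.3, 't', 9.15)
```

```bash
python3 -m crank '[{"grip":0.01,"x":0.03,"y":0.017,"z":0,"yaw":0},{"grip":0.01,"x":0.06,"y":0.033,"z":0.01,"yaw":0},{"grip":0.01,"x":0.085,"y":0.046,"z":0.025,"yaw":0},{"grip":0.01,"x":0.096,"y":0.052,"z":0.04,"yaw":0},{"grip":0.01,"x":0.096,"y":0.052,"z":0.047,"yaw":0}]'
python3 -m crank '[{"grip":0.01,"x":0,"y":0,"z":0,"yaw":0},{"grip":0.01,"x":0,"y":0,"z":0,"yaw":0},{"grip":0.01,"x":0,"y":0,"z":0,"yaw":0},{"grip":0.01,"x":0,"y":0,"z":0,"yaw":0},{"grip":0.01,"x":0,"y":0,"z":0,"yaw":0}]'
python3 - <<'E'
from h import *
print(go(698.8,-68.6,26,95.1))
im=grab_frame("wrist")[:,:,::-1].copy();cv2.imwrite("pics/w4.png",im)
E
```

```text
time_s: 9.57
ee_pos: [697.0, -65.9, 105.0]
ee_rot: [-179.8, -0.1, 95.2]
force: [-1.6, 0.4, -3.7]
gripper_width: 19.5
gripper_force: 40.0
time_s: 9.98
ee_pos: [697.7, -71.1, 108.9]
ee_rot: [179.9, 0.0, 95.0]
force: [-0.2, 0.2, -3.1]
gripper_width: 19.3
gripper_force: 40.0
(array([0.0024, 0.0013, 0.0829]), 'yaw', -0.002, 'q6', -11.7, 't', 9.9833)
```

View pics/w4.png

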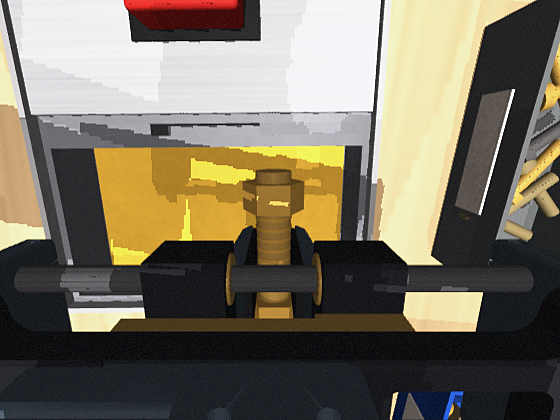

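```bash
python3 -m crank '[{"grip":0.01,"x":0.001,"y":0.001,"z":0.02,"yaw":0},{"grip":0.01,"x":0.001,"y":0.001,"z":0.045,"yaw":0},{"grip":0.01,"x":0.001,"y":0.001,"z":0.065,"yaw":0},{"grip":0.01,"x":0.001,"y":0.001,"z":0.074,"yaw":0},{"grip":0.01,"x":0.001,"y":0.001,"z":0.079,"yaw":0}]'
python3 -m crank '[{"grip":0.01,"x":0,"y":0,"z":0.001,"yaw":0},{"grip":0.01,"x":0,"y":0,"z":0.002,"yaw":0},{"grip":0.01,"x":0,"y":0,"z":0.003,"yaw":0},{"grip":0.01,"x":0,"y":0,"z":0.004,"yaw":0},{"grip":0.01,"x":0,"y":0,"z":0.004,"yaw":0}]'
```

```text
time_s: 10.45
ee_pos: [697.5, -69.1, 27.3]
ee_rot: [-179.9, -0.0, 95.0]
force: [0.9, 0.4, -3.9]
gripper_width: 19.2
gripper_force: 40.0
time_s: 10.87
ee_pos: [698.8, -68.9, 25.5]
ee_rot: [179.9, 0.0, 95.0]
force: [-0.8, -0.2, -3.0]
gripper_width: 19.3
gripper_force: 40.0
```

```bash
python3 -m crank '[{"grip":0.01,"x":0,"y":0,"z":0.001,"yaw":0},{"grip":0.01,"x":0,"y":0,"z":0.002,"yaw":0},{"grip":0.045,"x":0,"y":0,"z":0.002,"yaw":0},{"grip":0.045,"x":0,"y":0,"z":0.002,"yaw":0},{"grip":0.045,"x":0,"y":0,"z":0.002,"yaw":0}]'
python3 -m crank '[{"grip":0.045,"x":0,"y":0,"z":0,"yaw":0},{"grip":0.045,"x":0,"y":0,"z":-0.01,"yaw":0},{"grip":0.045,"x":0,"y":0,"z":-0.03,"yaw":0},{"grip":0.045,"x":0,"y":0,"z":-0.07,"yaw":0},{"grip":0.045,"x":0,"y":0,"z":-0.1,"yaw":0}]'
python3 -c "
from h import *
print(go(466,-239,110,73))
t=grab_frame('top')[:,:,::-1];cv2.imwrite('pics/t4raw.png',t)"
```

```text
time_s: 11.28
ee_pos: [698.9, -68.9, 23.4]
ee_rot: [179.9, 0.0, 95.0]
force: [-0.6, 0.3, 0.3]
gripper_width: 36.5
gripper_force: 0.0
time_s: 11.7
ee_pos: [698.6, -68.8, 124.9]
ee_rot: [180.0, 0.0, 95.0]
force: [1.1, 0.6, 0.9]
gripper_width: 44.7
gripper_force: 0.0
(array([-0.1491, -0.2467,  0.0149]), 'yaw', 0.385, 'q6', -11.6, 't', 11.7)
```

```bash
python3 -m crank '[{"grip":0.06,"x":-0.01,"y":-0.017,"z":0,"yaw":0.06},{"grip":0.06,"x":-0.03,"y":-0.05,"z":0,"yaw":0.14},{"grip":0.06,"x":-0.05,"y":-0.083,"z":0,"yaw":0.22},{"grip":0.06,"x":-0.07,"y":-0.116,"z":0,"yaw":0.3},{"grip":0.06,"x":-0.09,"y":-0.149,"z":0,"yaw":0.385}]'
python3 -c "
from h import *
print(go(466,-239,110,73))"
```

```text
time_s: 12.17
ee_pos: [556.6, -172.3, 123.2]
ee_rot: [179.9, 0.0, 72.8]
force: [0.1, -1.0, -0.0]
gripper_width: 59.9
gripper_force: 0.0
(array([-0.0905, -0.0668,  0.0132]), 'yaw', -0.004, 'q6', -1.1, 't', 12.1667)
```

```bash
python3 -m crank '[{"grip":0.06,"x":-0.03,"y":-0.022,"z":0,"yaw":0},{"grip":0.06,"x":-0.06,"y":-0.044,"z":0.005,"yaw":0},{"grip":0.06,"x":-0.08,"y":-0.059,"z":0.01,"yaw":0},{"grip":0.06,"x":-0.0905,"y":-0.0668,"z":0.013,"yaw":0},{"grip":0.06,"x":-0.0905,"y":-0.0668,"z":0.013,"yaw":0}]'
python3 -m crank '[{"grip":0.06,"x":0,"y":0,"z":0,"yaw":0},{"grip":0.06,"x":0,"y":0,"z":0,"yaw":0},{"grip":0.06,"x":0,"y":0,"z":0,"yaw":0},{"grip":0.06,"x":0,"y":0,"z":0,"yaw":0},{"grip":0.06,"x":0,"y":0,"z":0,"yaw":0}]'
cat > look.py <<'E'
from h import *
import sys
def bolt(col):
    m=camera_model("wrist");im=grab_frame("wrist")[:,:,::-1].copy();cv2.imwrite(f"pics/last.png",im)
    hsv=cv2.cvtColor(im,cv2.COLOR_BGR2HSV).astype(int);H,Sa,V=[hsv[...,i] for i in range(3)]
    mk=((Sa>150)&(abs(H-23)<9)) if col=="gold" else (V<75)
    g=(np.arange(420)<262)[:,None]&(abs(np.arange(560)-274)<60)[None]
    for c,a,v,w in blobs(im,mk&g,300):
        v=v*np.sign(-v[1]); A,B=c-2*w[1]*v,c+2*w[1]*v
        P,Q=p2w(m,*A,16),p2w(m,*B,16);d=Q-P
        print(np.round(c),a,np.round(w,1),"mid",np.round(p2w(m,*c,16)),"ends",np.round(P),np.round(Q),"ang",round(np.degrees(np.arctan2(d[1],d[0])),1))
bolt(sys.argv[1]);print(go(*[float(v) for v in sys.argv[2:6]]))
E
python3 look.py gold 466 -239 17 73
```

```text
time_s: 12.58
ee_pos: [465.5, -239.5, 109.7]
ee_rot: [-179.9, 0.0, 72.8]
force: [0.5, -0.2, 0.3]
gripper_width: 60.0
gripper_force: 0.0
time_s: 13.0
ee_pos: [468.4, -238.0, 109.7]
ee_rot: [180.0, 0.0, 73.1]
force: [-0.4, -0.8, 0.6]
gripper_width: 59.8
gripper_force: 0.0
[311.  28.] 539 [ 2.6 17.7] mid [ 540. -102.   16.] ends [ 542. -127.   16.] [538. -78.  16.] ang 95.4
[272. 213.] 2665 [ 9.  29.4] mid [ 469. -233.   16.] ends [ 450. -286.   16.] [ 486. -185.   16.] ang 70.4
(array([-0.0015, -0.0018,  0.0927]), 'yaw', 0.001, 'q6', -11.3, 't', 13.05)
```

View pics/last.png

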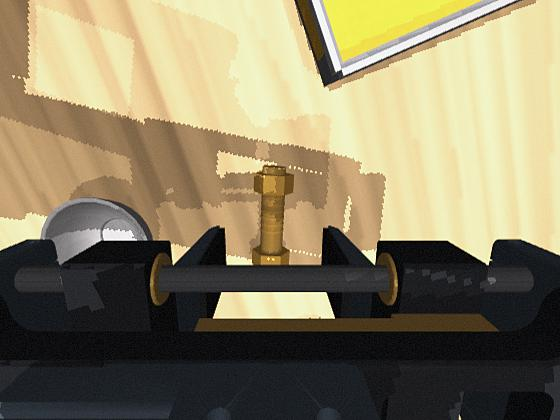

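```bash
python3 -m crank '[{"grip":0.045,"x":-0.002,"y":-0.001,"z":0.03,"yaw":0.04},{"grip":0.045,"x":-0.002,"y":-0.001,"z":0.06,"yaw":0.04},{"grip":0.045,"x":-0.002,"y":-0.001,"z":0.078,"yaw":0.04},{"grip":0.045,"x":-0.002,"y":-0.001,"z":0.088,"yaw":0.04},{"grip":0.045,"x":-0.002,"y":-0.001,"z":0.092,"yaw":0.04}]'
python3 -m crank '[{"grip":0.01,"x":0,"y":0,"z":0,"yaw":0},{"grip":0.01,"x":0,"y":0,"z":0,"yaw":0},{"grip":0.01,"x":0,"y":0,"z":0,"yaw":0},{"grip":0.01,"x":0,"y":0,"z":0,"yaw":0},{"grip":0.01,"x":0,"y":0,"z":0,"yaw":0}]' 40
python3 -m crank '[{"grip":0.01,"x":0,"y":0,"z":0,"yaw":0},{"grip":0.01,"x":0,"y":0,"z":-0.01,"yaw":0},{"grip":0.01,"x":0,"y":0,"z":-0.04,"yaw":0},{"grip":0.01,"x":0,"y":0,"z":-0.075,"yaw":0},{"grip":0.01,"x":0,"y":0,"z":-0.11,"yaw":0}]'
python3 -c "
from h import *
print(go(599.2,-77.5,120,95.1))"
```

```text
time_s: 13.47
ee_pos: [465.4, -239.6, 16.2]
ee_rot: [-179.8, -0.0, 70.7]
force: [0.3, -0.7, 0.4]
gripper_width: 44.9
gripper_force: 0.0
time_s: 13.88
ee_pos: [466.4, -240.4, 18.8]
ee_rot: [179.9, 0.0, 70.7]
force: [-0.5, -0.7, 4.5]
gripper_width: 19.4
gripper_force: 40.0
time_s: 14.3
ee_pos: [465.0, -239.7, 128.6]
ee_rot: [-179.9, -0.0, 70.7]
force: [0.6, -0.2, -3.4]
gripper_width: 19.5
gripper_force: 40.0
(array([0.1974, 0.073 , 0.0086]), 'yaw', -0.426, 'q6', -9.2, 't', 14.3)
```

Held (19.5 mm, −3.4 N). Carrying it to the second spot in the gold bay.

```bash
python3 -m crank '[{"grip":0.01,"x":0.03,"y":0.011,"z":-0.01,"yaw":-0.08},{"grip":0.01,"x":0.07,"y":0.026,"z":-0.01,"yaw":-0.17},{"grip":0.01,"x":0.109,"y":0.04,"z":-0.005,"yaw":-0.26},{"grip":0.01,"x":0.148,"y":0.055,"z":0,"yaw":-0.34},{"grip":0.01,"x":0.18,"y":0.067,"z":0,"yaw":-0.426}]'
python3 -m crank '[{"grip":0.01,"x":0.012,"y":0.012,"z":0,"yaw":0},{"grip":0.01,"x":0.012,"y":0.012,"z":0,"yaw":0},{"grip":0.01,"x":0.012,"y":0.012,"z":0,"yaw":0},{"grip":0.01,"x":0.012,"y":0.012,"z":0,"yaw":0},{"grip":0.01,"x":0.012,"y":0.012,"z":0,"yaw":0}]'
python3 -c "
from h import *
print(go(599.2,-77.5,24,95.1))"
```

```text
time_s: 14.72
ee_pos: [589.2, -90.2, 127.2]
ee_rot: [-179.9, -0.0, 95.3]
force: [0.7, -1.7, -3.2]
gripper_width: 19.0
gripper_force: 40.0
time_s: 15.13
ee_pos: [598.5, -80.6, 127.8]
ee_rot: [-179.9, 0.0, 95.0]
force: [0.7, 0.0, -2.7]
gripper_width: 19.0
gripper_force: 40.0
(array([0.0031, 0.001 , 0.1038]), 'yaw', -0.002, 'q6', -13.7, 't', 15.1333)
```

```bash
python3 -m crank '[{"grip":0.01,"x":0.003,"y":0.001,"z":0.025,"yaw":0},{"grip":0.01,"x":0.003,"y":0.001,"z":0.055,"yaw":0},{"grip":0.01,"x":0.003,"y":0.001,"z":0.08,"yaw":0},{"grip":0.01,"x":0.003,"y":0.001,"z":0.094,"yaw":0},{"grip":0.01,"x":0.003,"y":0.001,"z":0.1,"yaw":0}]'
python3 -m crank '[{"grip":0.01,"x":0,"y":0,"z":0.001,"yaw":0},{"grip":0.01,"x":0,"y":0,"z":0.002,"yaw":0},{"grip":0.01,"x":0,"y":0,"z":0.003,"yaw":0},{"grip":0.01,"x":0,"y":0,"z":0.003,"yaw":0},{"grip":0.01,"x":0,"y":0,"z":0.003,"yaw":0}]'
python3 -m crank '[{"grip":0.045,"x":0,"y":0,"z":0,"yaw":0},{"grip":0.045,"x":0,"y":0,"z":0,"yaw":0},{"grip":0.045,"x":0,"y":0,"z":0,"yaw":0},{"grip":0.045,"x":0,"y":0,"z":0,"yaw":0},{"grip":0.045,"x":0,"y":0,"z":-0.01,"yaw":0}]'
python3 -m crank '[{"grip":0.045,"x":0,"y":0,"z":-0.02,"yaw":0},{"grip":0.045,"x":0,"y":0,"z":-0.055,"yaw":0},{"grip":0.045,"x":0,"y":0,"z":-0.09,"yaw":0},{"grip":0.045,"x":0,"y":0,"z":-0.11,"yaw":0},{"grip":0.045,"x":-0.04,"y":0,"z":-0.12,"yaw":0}]'
python3 - <<'E'
from h import *
t=grab_frame("top")[:,:,::-1].copy();w=grab_frame("wrist")[:,:,::-1].copy()
cv2.imwrite("pics/c5.png",np.hstack([cv2.resize(t[60:360,20:560],(540,300)),cv2.resize(w[:300],(260,140))[:140] if 0 else np.zeros((300,1,3),np.uint8)]))
cv2.imwrite("pics/c5b.png",np.vstack([t[60:340,60:500],cv2.resize(w[0:300],(440,236))]))
print(go(636.5,69.3,190,95.1),go(636.5,69.3,190,5))
E
```

```text
time_s: 15.55
ee_pos: [597.8, -77.4, 25.4]
ee_rot: [-179.7, -0.1, 95.0]
force: [-0.6, 0.4, -2.5]
gripper_width: 19.0
gripper_force: 40.0
time_s: 15.97
ee_pos: [601.0, -76.5, 25.8]
ee_rot: [179.9, 0.0, 95.1]
force: [-0.4, 0.5, -1.6]
gripper_width: 19.5
gripper_force: 40.0
time_s: 16.38
ee_pos: [599.1, -76.1, 33.6]
ee_rot: [-179.8, -0.0, 95.1]
force: [-0.2, -0.5, -0.0]
gripper_width: 44.6
gripper_force: 0.0
time_s: 16.8
ee_pos: [605.5, -111.5, 159.8]
ee_rot: [179.6, -0.1, 95.4]
force: [0.8, 0.3, -0.7]
gripper_width: 44.8
gripper_force: 0.0
(array([ 0.1861,  0.0468, -0.0313]), 'yaw', -0.002, 'q6', -17.1, 't', 16.9) (array([ 0.1861,  0.0468, -0.0313]), 'yaw', 1.57, 'q6', -17.1, 't', 16.9)
```

View pics/c5b.png

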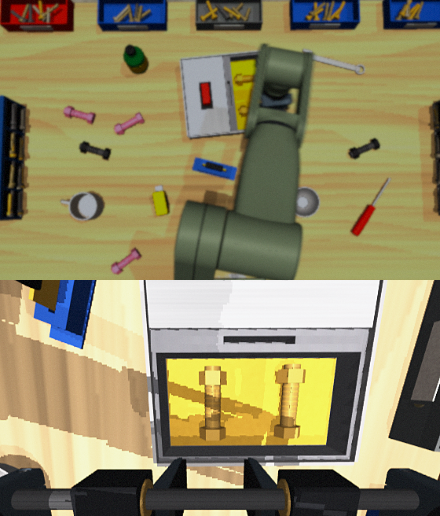

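Both gold bolts lie flat on the yellow floor, in the wrist view at (210,405) and (290,405). The shutter is at its black-bay stop. Going back to the grip to close it over the gold bay.

```bash
python3 -m crank '[{"grip":0.055,"x":0.012,"y":0.003,"z":-0.02,"yaw":0.12},{"grip":0.055,"x":0.024,"y":0.006,"z":-0.031,"yaw":0.24},{"grip":0.055,"x":0.036,"y":0.009,"z":-0.031,"yaw":0.36},{"grip":0.055,"x":0.06,"y":0.015,"z":-0.031,"yaw":0.48},{"grip":0.055,"x":0.09,"y":0.022,"z":-0.031,"yaw":0.6}]'
python3 -m crank '[{"grip":0.055,"x":0,"y":0,"z":0,"yaw":0.12},{"grip":0.055,"x":0,"y":0,"z":0,"yaw":0.24},{"grip":0.055,"x":0,"y":0,"z":0,"yaw":0.36},{"grip":0.055,"x":0,"y":0,"z":0,"yaw":0.48},{"grip":0.055,"x":0,"y":0,"z":0,"yaw":0.6}]' >/dev/null
python3 -c "
from h import *
print(go(636.5,69.3,160,5))"
```

```text
time_s: 17.32
ee_pos: [617.6, -24.8, 186.2]
ee_rot: [180.0, 0.0, 60.2]
force: [0.4, 0.7, 0.6]
gripper_width: 55.2
gripper_force: 0.0
(array([ 0.0581, -0.0756,  0.0258]), 'yaw', 0.367, 'q6', 60.7, 't', 17.7333)
```

```bash
python3 -m crank '[{"grip":0.055,"x":0.02,"y":-0.025,"z":0,"yaw":0.12},{"grip":0.055,"x":0.04,"y":-0.051,"z":0.005,"yaw":0.24},{"grip":0.055,"x":0.053,"y":-0.069,"z":0.015,"yaw":0.367},{"grip":0.055,"x":0.058,"y":-0.0756,"z":0.02,"yaw":0.367},{"grip":0.055,"x":0.058,"y":-0.0756,"z":0.026,"yaw":0.367}]'
python3 -m crank '[{"grip":0.055,"x":0,"y":0,"z":0,"yaw":0},{"grip":0.055,"x":0,"y":0,"z":0,"yaw":0},{"grip":0.055,"x":0,"y":0,"z":0,"yaw":0},{"grip":0.055,"x":0,"y":0,"z":0,"yaw":0},{"grip":0.055,"x":0,"y":0,"z":0,"yaw":0}]'
python3 -c "
from h import *
print(go(636.5,69.5,82,5))"
```

```text
time_s: 18.15
ee_pos: [636.1, 70.7, 159.2]
ee_rot: [-180.0, 0.0, 5.6]
force: [0.9, -1.3, 0.7]
gripper_width: 55.0
gripper_force: 0.0
time_s: 18.57
ee_pos: [636.4, 68.0, 160.3]
ee_rot: [180.0, -0.1, 5.3]
force: [0.4, -0.1, -0.8]
gripper_width: 55.1
gripper_force: 0.0
(array([ 0.0002, -0.0015,  0.0783]), 'yaw', 0.005, 'q6', 89.8, 't', 18.5667)
```

```bash
python3 -m crank '[{"grip":0.045,"x":0,"y":-0.001,"z":0.02,"yaw":0.005},{"grip":0.045,"x":0,"y":-0.001,"z":0.045,"yaw":0.005},{"grip":0.045,"x":0,"y":-0.001,"z":0.063,"yaw":0.005},{"grip":0.045,"x":0,"y":-0.001,"z":0.073,"yaw":0.005},{"grip":0.045,"x":0,"y":-0.001,"z":0.078,"yaw":0.005}]'
python3 -m crank '[{"grip":0.01,"x":0,"y":0,"z":0,"yaw":0},{"grip":0.01,"x":0,"y":0,"z":0,"yaw":0},{"grip":0.01,"x":0,"y":0,"z":0,"yaw":0},{"grip":0.01,"x":0,"y":0,"z":0,"yaw":0},{"grip":0.01,"x":0,"y":0,"z":0,"yaw":0}]' 25
python3 -m crank '[{"grip":0.01,"x":0,"y":0,"z":0,"yaw":0},{"grip":0.01,"x":0,"y":0.005,"z":0,"yaw":0},{"grip":0.01,"x":0,"y":0.018,"z":0,"yaw":0},{"grip":0.01,"x":0,"y":0.032,"z":0,"yaw":0},{"grip":0.01,"x":0,"y":0.046,"z":0,"yaw":0}]'
python3 -m crank '[{"grip":0.01,"x":0,"y":0.016,"z":0,"yaw":0},{"grip":0.01,"x":0,"y":0.034,"z":0,"yaw":0},{"grip":0.01,"x":0,"y":0.052,"z":0,"yaw":0},{"grip":0.01,"x":0,"y":0.068,"z":0,"yaw":0},{"grip":0.01,"x":0,"y":0.08,"z":0,"yaw":0}]'
python3 -m crank '[{"grip":0.01,"x":0,"y":0.006,"z":0,"yaw":0},{"grip":0.01,"x":0,"y":0.01,"z":0,"yaw":0},{"grip":0.01,"x":0,"y":0.014,"z":0,"yaw":0},{"grip":0.01,"x":0,"y":0.016,"z":0,"yaw":0},{"grip":0.01,"x":0,"y":0.018,"z":0,"yaw":0}]'
```

```text
time_s: 18.98
ee_pos: [635.4, 69.4, 80.3]
ee_rot: [180.0, 0.1, 5.0]
force: [-0.1, -0.6, 0.3]
gripper_width: 44.9
gripper_force: 0.0
time_s: 19.4
ee_pos: [637.1, 69.4, 83.1]
ee_rot: [179.9, -0.2, 5.1]
force: [-0.2, -1.5, 2.3]
gripper_width: 21.8
gripper_force: 25.0
time_s: 19.82
ee_pos: [641.4, 25.0, 83.1]
ee_rot: [-179.9, -0.2, 5.1]
force: [1.1, 4.3, 5.1]
gripper_width: 22.3
gripper_force: 25.0
time_s: 20.23
ee_pos: [649.1, -56.2, 83.0]
ee_rot: [-180.0, -0.3, 5.0]
force: [4.1, 4.3, 5.5]
gripper_width: 21.9
gripper_force: 25.0
time_s: 20.65
ee_pos: [650.5, -70.0, 83.0]
ee_rot: [-179.6, -0.3, 4.9]
force: [2.9, 17.5, 7.8]
gripper_width: 21.8
gripper_force: 25.1
```

```bash
python3 -m crank '[{"grip":0.06,"x":0,"y":0,"z":0,"yaw":0},{"grip":0.06,"x":0,"y":0,"z":0,"yaw":0},{"grip":0.06,"x":0,"y":0,"z":0,"yaw":0},{"grip":0.06,"x":0,"y":0,"z":0,"yaw":0},{"grip":0.06,"x":0,"y":0,"z":-0.03,"yaw":0}]' >/dev/null
python3 -m crank '[{"grip":0.06,"x":0,"y":0,"z":-0.03,"yaw":-0.12},{"grip":0.06,"x":0,"y":0.01,"z":-0.06,"yaw":-0.24},{"grip":0.06,"x":0,"y":0.05,"z":-0.06,"yaw":-0.36},{"grip":0.06,"x":-0.02,"y":0.09,"z":-0.06,"yaw":-0.48},{"grip":0.06,"x":-0.04,"y":0.125,"z":-0.06,"yaw":-0.6}]'
python3 - <<'E'
from h import *
print(go(483,-401,110,113))
t=grab_frame("top")[:,:,::-1].copy()
hsv=cv2.cvtColor(t,cv2.COLOR_BGR2HSV).astype(int);V=hsv[...,2];mt=camera_model("top")
for c,a,v,w in blobs(t,V<60,40):
    if 7<w[1]<12 and w[0]<3.5 and 100<c[0]<460:
        P=p2w(mt,*c,15);d=p2w(mt,*(c+10*v),15)-P;print(a,np.round(P),"ang",round(np.degrees(np.arctan2(d[1],d[0]))%180))
E
```

```text
time_s: 21.48
ee_pos: [620.8, -201.6, 171.9]
ee_rot: [179.9, -0.0, 39.8]
force: [0.9, -0.3, -0.7]
gripper_width: 60.2
gripper_force: 0.0
(array([-0.2335,  0.0649,  0.0619]), 'yaw', -1.277, 'q6', 31.2, 't', 21.4833)
224 [ 654. -166.   15.] ang 154
69 [643. -68.  15.] ang 20
202 [ 479. -400.   15.] ang 113
197 [482. 405.  15.] ang 73
```

```bash
python3 -m crank '[{"grip":0.06,"x":-0.04,"y":0.011,"z":0,"yaw":-0.12},{"grip":0.06,"x":-0.08,"y":0.022,"z":0,"yaw":-0.24},{"grip":0.06,"x":-0.12,"y":0.033,"z":0.01,"yaw":-0.36},{"grip":0.06,"x":-0.16,"y":0.044,"z":0.02,"yaw":-0.48},{"grip":0.06,"x":-0.2,"y":0.056,"z":0.03,"yaw":-0.6}]' >/dev/null
python3 -m crank '[{"grip":0.06,"x":-0.017,"y":-0.01,"z":0.01,"yaw":-0.12},{"grip":0.06,"x":-0.017,"y":-0.01,"z":0.02,"yaw":-0.24},{"grip":0.06,"x":-0.017,"y":-0.01,"z":0.03,"yaw":-0.36},{"grip":0.06,"x":-0.017,"y":-0.01,"z":0.03,"yaw":-0.48},{"grip":0.06,"x":-0.017,"y":-0.01,"z":0.03,"yaw":-0.6}]'
python3 -c "
from h import *
print(go(483,-401,110,113))"
```

```text
time_s: 22.37
ee_pos: [488.7, -379.8, 111.5]
ee_rot: [-179.9, -0.1, 108.3]
force: [0.3, -0.7, 0.3]
gripper_width: 59.9
gripper_force: 0.0
(array([-0.0184, -0.0121,  0.0015]), 'yaw', -0.083, 'q6', -57.2, 't', 22.3667)
```

```bash
python3 -m crank '[{"grip":0.06,"x":-0.01,"y":-0.006,"z":0,"yaw":-0.083},{"grip":0.06,"x":-0.018,"y":-0.012,"z":0.001,"yaw":-0.083},{"grip":0.06,"x":-0.018,"y":-0.012,"z":0.001,"yaw":-0.083},{"grip":0.06,"x":-0.018,"y":-0.012,"z":0.001,"yaw":-0.083},{"grip":0.06,"x":-0.018,"y":-0.012,"z":0.001,"yaw":-0.083}]' >/dev/null
python3 look.py black 483 -403 17 113
```

```text
[270. 214.] 2590 [ 9.  28.9] mid [ 480. -399.   16.] ends [ 502. -451.   16.] [ 460. -352.   16.] ang 113.1
[220. 245.] 365 [ 3.  10.1] mid [ 449. -443.   16.] ends [ 456. -462.   16.] [ 441. -425.   16.] ang 112.0
[328. 244.] 402 [ 3.3 10.1] mid [ 541. -405.   16.] ends [ 549. -423.   16.] [ 533. -387.   16.] ang 113.6
(array([-0.0021, -0.0019,  0.0948]), 'yaw', -0.005, 'q6', -63.4, 't', 22.8333)
```

View pics/last.png

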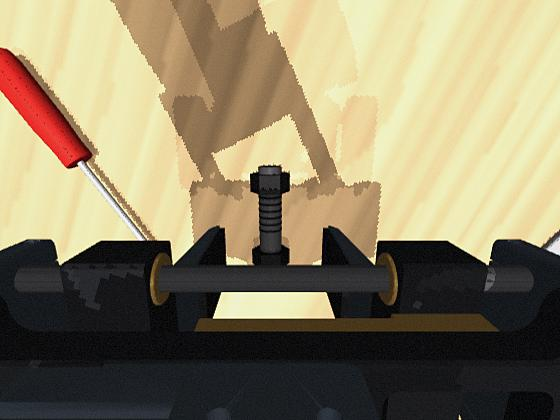

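The black bolt is centred between the jaws, nut at (269,182). Descending to grasp it.

```bash
python3 -m crank '[{"grip":0.045,"x":-0.002,"y":-0.002,"z":0.03,"yaw":0},{"grip":0.045,"x":-0.002,"y":-0.002,"z":0.06,"yaw":0},{"grip":0.045,"x":-0.002,"y":-0.002,"z":0.08,"yaw":0},{"grip":0.045,"x":-0.002,"y":-0.002,"z":0.089,"yaw":0},{"grip":0.045,"x":-0.002,"y":-0.002,"z":0.094,"yaw":0}]'
python3 -m crank '[{"grip":0.01,"x":0,"y":0,"z":0,"yaw":0},{"grip":0.01,"x":0,"y":0,"z":0,"yaw":0},{"grip":0.01,"x":0,"y":0,"z":0,"yaw":0},{"grip":0.01,"x":0,"y":0,"z":0,"yaw":0},{"grip":0.01,"x":0,"y":0,"z":0,"yaw":0}]' 40
python3 -m crank '[{"grip":0.01,"x":0,"y":0,"z":0,"yaw":0},{"grip":0.01,"x":0,"y":0,"z":-0.01,"yaw":0},{"grip":0.01,"x":0,"y":0,"z":-0.04,"yaw":0},{"grip":0.01,"x":0,"y":0,"z":-0.08,"yaw":0},{"grip":0.01,"x":0,"y":0,"z":-0.12,"yaw":0}]'
python3 -c "
from h import *
print(go(686.3,71.5,190,95.2))"
```

```text
time_s: 23.25
ee_pos: [482.5, -402.4, 16.4]
ee_rot: [-179.9, -0.1, 112.8]
force: [0.5, -0.1, -0.5]
gripper_width: 45.2
gripper_force: 0.0
time_s: 23.67
ee_pos: [483.4, -404.0, 19.3]
ee_rot: [180.0, 0.1, 112.8]
force: [-1.3, -0.7, 3.5]
gripper_width: 18.8
gripper_force: 40.0
time_s: 24.08
ee_pos: [482.2, -402.3, 138.3]
ee_rot: [-179.9, -0.2, 112.8]
force: [-0.0, -0.7, -2.1]
gripper_width: 19.2
gripper_force: 40.0
(array([ 0.3578,  0.3716, -0.0517]), 'yaw', 0.307, 'q6', -63.7, 't', 24.0833)
```

```bash
python3 -m crank '[{"grip":0.01,"x":0.02,"y":0.02,"z":-0.02,"yaw":0.06},{"grip":0.01,"x":0.047,"y":0.049,"z":-0.03,"yaw":0.12},{"grip":0.01,"x":0.074,"y":0.077,"z":-0.04,"yaw":0.18},{"grip":0.01,"x":0.101,"y":0.105,"z":-0.052,"yaw":0.24},{"grip":0.01,"x":0.128,"y":0.133,"z":-0.052,"yaw":0.307}]'
python3 -c "
from h import *
print(go(686.3,71.5,190,95.2))"
```

```text
time_s: 24.5
ee_pos: [557.3, -232.4, 192.7]
ee_rot: [179.8, 0.1, 95.0]
force: [1.0, -0.8, -2.2]
gripper_width: 19.3
gripper_force: 40.0
(array([0.2915, 0.1549, 0.0027]), 'yaw', -0.004, 'q6', -28.7, 't', 24.5)
```

```bash
python3 -m crank '[{"grip":0.01,"x":0.034,"y":0.018,"z":0,"yaw":0},{"grip":0.01,"x":0.069,"y":0.037,"z":0,"yaw":0},{"grip":0.01,"x":0.104,"y":0.055,"z":0,"yaw":0},{"grip":0.01,"x":0.139,"y":0.074,"z":0,"yaw":0},{"grip":0.01,"x":0.174,"y":0.092,"z":0,"yaw":0}]'
python3 -m crank '[{"grip":0.01,"x":0.034,"y":0.018,"z":0,"yaw":0},{"grip":0.01,"x":0.067,"y":0.036,"z":0,"yaw":0},{"grip":0.01,"x":0.095,"y":0.051,"z":0.01,"yaw":0},{"grip":0.01,"x":0.111,"y":0.06,"z":0.03,"yaw":0},{"grip":0.01,"x":0.116,"y":0.0625,"z":0.05,"yaw":0}]'
python3 -m crank '[{"grip":0.01,"x":0,"y":0,"z":0.02,"yaw":0},{"grip":0.01,"x":0,"y":0,"z":0.03,"yaw":0},{"grip":0.01,"x":0,"y":0,"z":0.03,"yaw":0},{"grip":0.01,"x":0,"y":0,"z":0.03,"yaw":0},{"grip":0.01,"x":0,"y":0,"z":0.03,"yaw":0}]'
python3 -c "
from h import *
print(go(686.3,71.5,24,95.2))"
```

```text
time_s: 24.92
ee_pos: [632.0, -49.9, 190.0]
ee_rot: [-180.0, -0.0, 95.2]
force: [1.0, -0.2, -2.5]
gripper_width: 19.3
gripper_force: 40.0
time_s: 25.33
ee_pos: [684.9, 73.2, 139.8]
ee_rot: [179.8, -0.1, 95.4]
force: [-0.2, 0.0, -1.9]
gripper_width: 19.2
gripper_force: 40.0
time_s: 25.75
ee_pos: [684.3, 68.7, 111.4]
ee_rot: [179.9, -0.0, 95.2]
force: [0.2, 0.2, -1.6]
gripper_width: 19.2
gripper_force: 40.0
(array([0.0026, 0.0022, 0.0874]), 'yaw', -0.001, 'q6', -0.4, 't', 25.75)
```

```bash
python3 -m crank '[{"grip":0.01,"x":0.001,"y":0.002,"z":0.02,"yaw":0},{"grip":0.01,"x":0.001,"y":0.002,"z":0.048,"yaw":0},{"grip":0.01,"x":0.001,"y":0.002,"z":0.069,"yaw":0},{"grip":0.01,"x":0.001,"y":0.002,"z":0.08,"yaw":0},{"grip":0.01,"x":0.001,"y":0.002,"z":0.085,"yaw":0}]'
python3 -m crank '[{"grip":0.01,"x":0,"y":0,"z":0.001,"yaw":0},{"grip":0.01,"x":0,"y":0,"z":0.002,"yaw":0},{"grip":0.01,"x":0,"y":0,"z":0.003,"yaw":0},{"grip":0.01,"x":0,"y":0,"z":0.003,"yaw":0},{"grip":0.01,"x":0,"y":0,"z":0.003,"yaw":0}]'
python3 -m crank '[{"grip":0.045,"x":0,"y":0,"z":0,"yaw":0},{"grip":0.045,"x":0,"y":0,"z":0,"yaw":0},{"grip":0.045,"x":0,"y":0,"z":0,"yaw":0},{"grip":0.045,"x":0,"y":0,"z":0,"yaw":0},{"grip":0.045,"x":0,"y":0,"z":-0.01,"yaw":0}]'
python3 -m crank '[{"grip":0.045,"x":0,"y":0,"z":-0.02,"yaw":0},{"grip":0.045,"x":0,"y":0,"z":-0.055,"yaw":0},{"grip":0.045,"x":0,"y":0,"z":-0.09,"yaw":0},{"grip":0.045,"x":0,"y":0,"z":-0.12,"yaw":0},{"grip":0.045,"x":0,"y":0,"z":-0.13,"yaw":0}]'
python3 - <<'E'
from h import *
print(go(483,402,150,72))
t=grab_frame("top")[:,:,::-1].copy();cv2.imwrite("pics/t6raw.png",t)
hsv=cv2.cvtColor(t,cv2.COLOR_BGR2HSV).astype(int);V=hsv[...,2];mt=camera_model("top")
for c,a,v,w in blobs(t,V<60,40):
    if 7<w[1]<12 and w[0]<3.5 and 100<c[0]<460:
        P=p2w(mt,*c,15);d=p2w(mt,*(c+10*v),15)-P;print(a,np.round(P),"ang",round(np.degrees(np.arctan2(d[1],d[0]))%180))
E
```

```text
time_s: 26.17
ee_pos: [685.0, 69.8, 24.2]
ee_rot: [-179.9, 0.0, 95.2]
force: [-5.6, -0.0, 33.5]
gripper_width: 19.4
gripper_force: 40.0
time_s: 26.58
ee_pos: [686.9, 70.2, 24.3]
ee_rot: [179.8, 0.0, 95.2]
force: [-0.6, -0.7, 6.1]
gripper_width: 19.4
gripper_force: 40.0
time_s: 27.0
ee_pos: [683.9, 70.1, 29.9]
ee_rot: [-179.7, 0.0, 95.2]
force: [-0.1, 0.3, -0.2]
gripper_width: 44.6
gripper_force: 0.0
time_s: 27.42
ee_pos: [688.0, 70.5, 168.4]
ee_rot: [179.4, 0.0, 95.2]
force: [-0.7, -0.1, -0.3]
gripper_width: 44.6
gripper_force: 0.0
(array([ 0.3487, -0.174 ,  0.0184]), 'yaw', 0.405, 'q6', -0.3, 't', 27.4167)
224 [862. -53.  15.] ang 91
75 [643. -69.  15.] ang 21
204 [482. 405.  15.] ang 72
```

```bash
python3 -m crank '[{"grip":0.06,"x":0.02,"y":-0.015,"z":-0.01,"yaw":0.08},{"grip":0.06,"x":0.055,"y":-0.033,"z":-0.02,"yaw":0.16},{"grip":0.06,"x":0.09,"y":-0.05,"z":-0.02,"yaw":0.24},{"grip":0.06,"x":0.125,"y":-0.066,"z":-0.02,"yaw":0.32},{"grip":0.06,"x":0.16,"y":-0.083,"z":-0.02,"yaw":0.405}]' >/dev/null
python3 -c "
from h import *
print(go(484,401,110,72))"
```

```text
(array([ 0.1369, -0.1532,  0.0705]), 'yaw', -0.005, 'q6', 38.0, 't', 27.8833)
```

```bash
python3 -m crank '[{"grip":0.06,"x":0.026,"y":-0.03,"z":0.01,"yaw":0},{"grip":0.06,"x":0.052,"y":-0.06,"z":0.02,"yaw":0},{"grip":0.06,"x":0.078,"y":-0.088,"z":0.03,"yaw":0},{"grip":0.06,"x":0.104,"y":-0.117,"z":0.04,"yaw":0},{"grip":0.06,"x":0.126,"y":-0.142,"z":0.05,"yaw":0}]' >/dev/null
python3 -m crank '[{"grip":0.06,"x":0.009,"y":-0.01,"z":0.01,"yaw":0},{"grip":0.06,"x":0.009,"y":-0.01,"z":0.02,"yaw":0},{"grip":0.06,"x":0.009,"y":-0.01,"z":0.02,"yaw":0},{"grip":0.06,"x":0.009,"y":-0.01,"z":0.02,"yaw":0},{"grip":0.06,"x":0.009,"y":-0.01,"z":0.02,"yaw":0}]'
python3 look.py black 484 401 17 72
python3 -c "
from h import *
t=grab_frame('top')[:,:,::-1];w=cv2.imread('pics/last.png')
cv2.imwrite('pics/c7.png',np.vstack([cv2.resize(t[40:],(560,380)),w[:300][:,:][:220]]))"
```

```text
time_s: 28.72
ee_pos: [486.5, 396.1, 111.9]
ee_rot: [180.0, 0.0, 71.9]
force: [0.1, 0.5, 0.4]
gripper_width: 59.8
gripper_force: 0.0
[267. 209.] 2940 [ 9.  31.6] mid [484. 405.  16.] ends [466. 346.  16.] [500. 458.  16.] ang 72.7
[220. 245.] 366 [ 3.  10.1] mid [432. 387.  16.] ends [425. 368.  16.] [438. 405.  16.] ang 71.2
[328. 244.] 402 [ 3.3 10.1] mid [527. 356.  16.] ends [521. 337.  16.] [532. 374.  16.] ang 72.8
(array([ 0.0037, -0.004 ,  0.0953]), 'yaw', -0.002, 'q6', 56.2, 't', 28.7667)
```

View pics/c7.png

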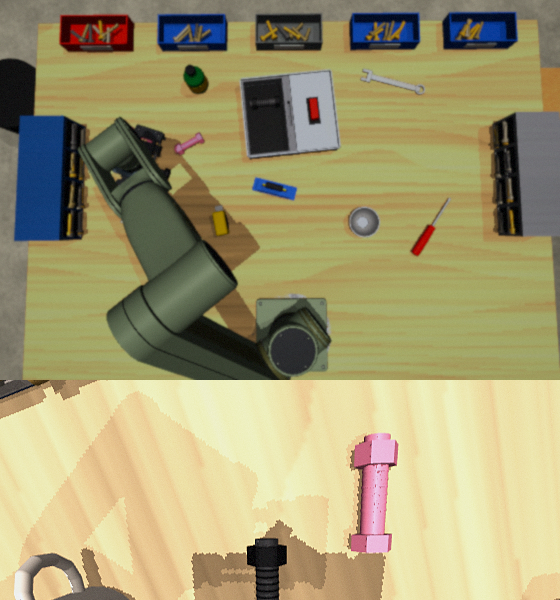

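No further bolts anywhere on the bench, and the first black bolt is in its bay. The target black bolt is centred at (266,555) in the lower panel; the pink one at (375,490) stays clear.

```bash
python3 -m crank '[{"grip":0.045,"x":0.003,"y":-0.003,"z":0.03,"yaw":0},{"grip":0.045,"x":0.003,"y":-0.003,"z":0.06,"yaw":0},{"grip":0.045,"x":0.003,"y":-0.003,"z":0.08,"yaw":0},{"grip":0.045,"x":0.003,"y":-0.003,"z":0.089,"yaw":0},{"grip":0.045,"x":0.003,"y":-0.003,"z":0.094,"yaw":0}]'
python3 -m crank '[{"grip":0.01,"x":0,"y":0,"z":0,"yaw":0},{"grip":0.01,"x":0,"y":0,"z":0,"yaw":0},{"grip":0.01,"x":0,"y":0,"z":0,"yaw":0},{"grip":0.01,"x":0,"y":0,"z":0,"yaw":0},{"grip":0.01,"x":0,"y":0,"z":0,"yaw":0}]' 40
python3 -m crank '[{"grip":0.01,"x":0,"y":0,"z":0,"yaw":0},{"grip":0.01,"x":0,"y":0,"z":-0.01,"yaw":0},{"grip":0.01,"x":0,"y":0,"z":-0.04,"yaw":0},{"grip":0.01,"x":0,"y":0,"z":-0.08,"yaw":0},{"grip":0.01,"x":0,"y":0,"z":-0.12,"yaw":0}]'
python3 -c "
from h import *
print(go(586.8,61,130,95.2))"
```

```text
time_s: 29.23
ee_pos: [483.6, 400.2, 16.9]
ee_rot: [-180.0, 0.1, 71.9]
force: [-0.7, -0.4, -0.1]
gripper_width: 44.8
gripper_force: 0.0
time_s: 29.65
ee_pos: [483.7, 401.9, 19.3]
ee_rot: [180.0, -0.1, 72.0]
force: [-2.3, 1.0, 5.5]
gripper_width: 19.3
gripper_force: 40.0
time_s: 30.07
ee_pos: [482.6, 400.2, 138.0]
ee_rot: [-179.9, 0.2, 72.0]
force: [0.7, 0.4, -3.4]
gripper_width: 19.1
gripper_force: 40.0
(array([-0.2904,  0.2038,  0.008 ]), 'yaw', -0.405, 'q6', 56.6, 't', 30.0667)
```

```bash
python3 -m crank '[{"grip":0.01,"x":-0.02,"y":0.014,"z":-0.01,"yaw":-0.08},{"grip":0.01,"x":-0.05,"y":0.035,"z":-0.01,"yaw":-0.16},{"grip":0.01,"x":-0.083,"y":0.058,"z":-0.01,"yaw":-0.24},{"grip":0.01,"x":-0.116,"y":0.081,"z":-0.01,"yaw":-0.32},{"grip":0.01,"x":-0.149,"y":0.104,"z":-0.01,"yaw":-0.405}]' >/dev/null
python3 -c "
from h import *
print(go(586.8,61,130,95.2))"
```

```text
(array([-0.1685,  0.0346,  0.018 ]), 'yaw', 0.005, 'q6', 16.2, 't', 30.4833)
```

```bash
python3 -m crank '[{"grip":0.01,"x":-0.035,"y":0.007,"z":0,"yaw":0},{"grip":0.01,"x":-0.075,"y":0.015,"z":0,"yaw":0},{"grip":0.01,"x":-0.115,"y":0.023,"z":0.005,"yaw":0},{"grip":0.01,"x":-0.148,"y":0.03,"z":0.01,"yaw":0},{"grip":0.01,"x":-0.166,"y":0.034,"z":0.018,"yaw":0}]' >/dev/null
python3 -m crank '[{"grip":0.01,"x":0,"y":0,"z":0.01,"yaw":0},{"grip":0.01,"x":0,"y":0,"z":0.01,"yaw":0},{"grip":0.01,"x":0,"y":0,"z":0.01,"yaw":0},{"grip":0.01,"x":0,"y":0,"z":0.01,"yaw":0},{"grip":0.01,"x":0,"y":0,"z":0.01,"yaw":0}]'
python3 -c "
from h import *
print(go(586.8,61,24,95.2))"
```

```text
time_s: 31.32
ee_pos: [585.3, 66.3, 120.4]
ee_rot: [179.9, -0.0, 95.3]
force: [-0.3, 0.4, -3.5]
gripper_width: 19.0
gripper_force: 40.0
(array([-0.0054,  0.001 ,  0.0964]), 'yaw', 0.002, 'q6', 0.0, 't', 31.3167)
```

```bash
python3 -m crank '[{"grip":0.01,"x":-0.005,"y":0.001,"z":0.02,"yaw":0},{"grip":0.01,"x":-0.005,"y":0.001,"z":0.05,"yaw":0},{"grip":0.01,"x":-0.005,"y":0.001,"z":0.075,"yaw":0},{"grip":0.01,"x":-0.005,"y":0.001,"z":0.086,"yaw":0},{"grip":0.01,"x":-0.005,"y":0.001,"z":0.091,"yaw":0}]'
python3 -m crank '[{"grip":0.01,"x":0,"y":0,"z":0.001,"yaw":0},{"grip":0.01,"x":0,"y":0,"z":0.002,"yaw":0},{"grip":0.01,"x":0,"y":0,"z":0.003,"yaw":0},{"grip":0.01,"x":0,"y":0,"z":0.004,"yaw":0},{"grip":0.01,"x":0,"y":0,"z":0.005,"yaw":0}]'
python3 -m crank '[{"grip":0.045,"x":0,"y":0,"z":0,"yaw":0},{"grip":0.045,"x":0,"y":0,"z":0,"yaw":0},{"grip":0.045,"x":0,"y":0,"z":0,"yaw":0},{"grip":0.045,"x":0,"y":0,"z":0,"yaw":0},{"grip":0.045,"x":0,"y":0,"z":-0.01,"yaw":0}]'
python3 -m crank '[{"grip":0.05,"x":0,"y":0,"z":-0.02,"yaw":0},{"grip":0.05,"x":0,"y":0,"z":-0.055,"yaw":0},{"grip":0.05,"x":0,"y":0,"z":-0.09,"yaw":0},{"grip":0.05,"x":0,"y":0,"z":-0.13,"yaw":0},{"grip":0.05,"x":-0.02,"y":-0.02,"z":-0.17,"yaw":0}]'
python3 - <<'E'
from h import *
t=grab_frame("top")[:,:,::-1].copy();mt=camera_model("top")
hsv=cv2.cvtColor(t,cv2.COLOR_BGR2HSV).astype(int);H,Sa,V=[hsv[...,i] for i in range(3)]
for c,a,v,w in blobs(t,(Sa>150)&(abs(H-112)<10),150):
    if 200<c[0]<340 and c[1]>180:
        d=p2w(mt,*(c+10*v),36)-p2w(mt,*c,36);print("stand",a,np.round(p2w(mt,*c,36)),np.degrees(np.arctan2(d[1],d[0])))
print(go(425,46,230,76),go(340,20,230,76),state()["ee_rot"])
E
```

```text
time_s: 31.73
ee_pos: [585.6, 60.9, 27.4]
ee_rot: [-179.8, 0.0, 95.3]
force: [-0.7, 0.4, -2.2]
gripper_width: 19.2
gripper_force: 40.0
time_s: 32.15
ee_pos: [587.4, 60.3, 24.8]
ee_rot: [179.9, 0.0, 95.2]
force: [0.5, -0.3, -3.3]
gripper_width: 19.2
gripper_force: 40.0
time_s: 32.57
ee_pos: [585.5, 60.1, 32.8]
ee_rot: [-179.8, 0.0, 95.2]
force: [0.3, 0.3, -0.6]
gripper_width: 44.8
gripper_force: 0.0
time_s: 32.98
ee_pos: [573.8, 43.7, 201.4]
ee_rot: [179.7, -0.1, 95.3]
force: [1.7, 0.1, 0.4]
gripper_width: 50.2
gripper_force: 0.0
(array([ 0.02  , -0.1466, -0.0217]), 'yaw', 0.336, 'q6', -2.3, 't', 33.0333) (array([ 0.0018, -0.2336, -0.0217]), 'yaw', 0.336, 'q6', -2.3, 't', 33.0333) [1.79286133e+02 1.72980890e-01 9.52511153e+01]
```

Stand found at about (421,46), yaw 76. I'll hover short of it and look at the plate.

```bash
python3 -m crank '[{"grip":0.06,"x":-0.02,"y":-0.035,"z":0,"yaw":0.07},{"grip":0.06,"x":-0.03,"y":-0.075,"z":0,"yaw":0.14},{"grip":0.06,"x":-0.035,"y":-0.11,"z":0,"yaw":0.21},{"grip":0.06,"x":-0.037,"y":-0.142,"z":0,"yaw":0.28},{"grip":0.06,"x":-0.037,"y":-0.16,"z":0,"yaw":0.336}]' >/dev/null
python3 -m crank '[{"grip":0.06,"x":0,"y":0,"z":0,"yaw":0},{"grip":0.06,"x":0,"y":0,"z":0,"yaw":0},{"grip":0.06,"x":0,"y":0,"z":0,"yaw":0},{"grip":0.06,"x":0,"y":0,"z":0,"yaw":0},{"grip":0.06,"x":0,"y":0,"z":0,"yaw":0}]'
python3 - <<'E'
from h import *
m=camera_model("wrist");np.save("wm.npy",m,allow_pickle=True)
im=grab_frame("wrist")[:,:,::-1].copy();cv2.imwrite("pics/w8.png",im)
mt=camera_model("top");t=grab_frame("top")[:,:,::-1];cv2.imwrite("pics/t8.png",t)
print(np.round(w2p(m,(425,46,94))))
cv2.imwrite("pics/w8v.png",np.vstack([im[:300],cv2.resize(t[80:200,220:400],(420,280))[:, :].copy() if 0 else cv2.copyMakeBorder(cv2.resize(t[95:185,225:365],(420,270)),0,0,0,140,cv2.BORDER_CONSTANT)]))
E
```

```text
time_s: 33.87
ee_pos: [416.5, -9.5, 197.8]
ee_rot: [180.0, -0.0, 76.0]
force: [0.1, -0.2, -0.4]
gripper_width: 60.0
gripper_force: 0.0
[267. 154.]
```

View pics/w8v.png

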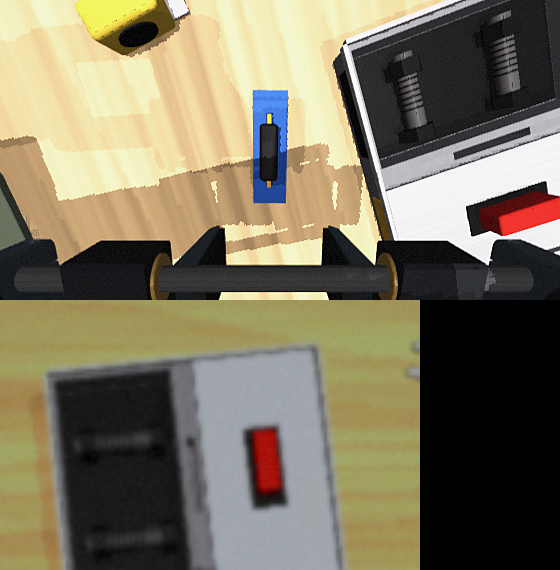

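Both black bolts lie flat in the black bay and the lock slot is free, at (455–530, 157–128). The plate grip is centred near (269,152), with blade ends at (269,113) and (269,187).

```bash
python3 - <<'E'
from h import *
m=np.load("wm.npy",allow_pickle=True).item();im=cv2.imread("pics/w8.png")
print("cam",-m["R"].T@m["t"])
hsv=cv2.cvtColor(im,cv2.COLOR_BGR2HSV).astype(int);H,Sa,V=[hsv[...,i] for i in range(3)]
win=np.zeros(V.shape,bool);win[105:195,250:290]=1
for nm,mk,z in(("grip",(V<70)&win,94),("yel",(Sa>120)&(abs(H-26)<8)&(V>90)&win,66)):
    for c,a,v,w in blobs(im,mk,12):
        ys,xs=np.where(mk);d=p2w(m,*(c+10*v),z)-p2w(m,*c,z)
        print(nm,np.round(c,1),a,np.round(p2w(m,*c,z),1),"ang",np.round(np.degrees(np.arctan2(d[1],d[0]))%180,1),np.round(w,1))
ys,xs=np.where((Sa>120)&(abs(H-26)<8)&(V>90)&win);print(ys.min(),ys.max(),[np.round(p2w(m,269,y,66),1) for y in(ys.min(),ys.max()+1)])
# slot: dark region on divider
g=cv2.cvtColor(im,cv2.COLOR_BGR2GRAY);sub=g[115:170,440:545]
cv2.imwrite("pics/slot.png",cv2.resize(im[60:240,330:560],None,fx=3,fy=3,interpolation=cv2.INTER_CUBIC))
win[:]=0;win[118:166,445:540]=1
for th in(70,90,110):
  for c,a,v,w in blobs(im,(g<th)&win,150):
    P=p2w(m,*c,55);d=p2w(m,*(c+10*v),55)-P;print("slot",th,np.round(c,1),a,np.round(P,1),"ang",np.round(np.degrees(np.arctan2(d[1],d[0])),1),np.round(w,1))
# rim edges for comparison
print(w2p(m,(642.5,-0.3,55)))
E
```

```text
cam [433.85133111  58.31051106 354.79281967]
grip [268.5 152.1] 1014 [426.6  47.1  94. ] ang 75.8 [ 5.1 16.3]
yel [269.  118.5] 50 [433.9  76.   66. ] ang 75.8 [1.4 2.9]
yel [268.5 183.5] 24 [418.3  16.   66. ] ang 75.8 [1.1 1.7]
106 186 [array([436.7,  86.8,  66. ]), array([417.9,  12.5,  66. ])]
slot 70 [472.3 127.1] 1088 [627.   20.3  55. ] ang 176.0 [ 6.  20.2]
slot 70 [492.2 142.8] 518 [6.453e+02 2.000e-01 5.500e+01] ang -174.2 [ 1.9 23.3]
slot 90 [472.3 127.1] 1147 [627.   20.3  55. ] ang 176.3 [ 5.9 20. ]
slot 90 [491.8 142.8] 546 [6.449e+02 3.000e-01 5.500e+01] ang -174.3 [ 2.  23.2]
slot 110 [472.8 127.3] 1219 [627.5  20.   55. ] ang 176.5 [ 5.9 20.3]
slot 110 [491.5 143.1] 589 [6.446e+02 1.000e-01 5.500e+01] ang -174.3 [ 2.1 23.2]
[489.4326741  143.98517161]
```

View pics/slot.png

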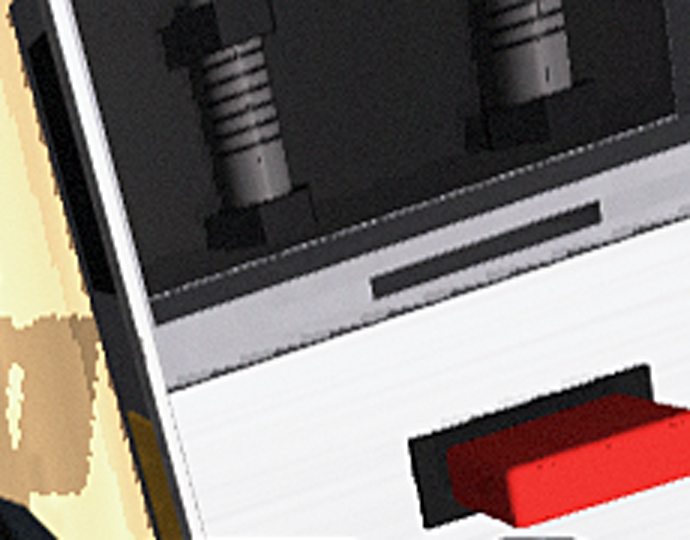

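```bash
python3 -m crank '[{"grip":0.05,"x":0.02,"y":-0.001,"z":0.01,"yaw":0},{"grip":0.05,"x":0.045,"y":-0.003,"z":0.03,"yaw":0},{"grip":0.05,"x":0.057,"y":-0.004,"z":0.05,"yaw":0},{"grip":0.05,"x":0.0573,"y":-0.004,"z":0.06,"yaw":0},{"grip":0.05,"x":0.0573,"y":-0.004,"z":0.06,"yaw":0}]'
python3 -m crank '[{"grip":0.05,"x":0,"y":0,"z":0,"yaw":0},{"grip":0.05,"x":0,"y":0,"z":0,"yaw":0},{"grip":0.05,"x":0,"y":0,"z":0,"yaw":0},{"grip":0.05,"x":0,"y":0,"z":0,"yaw":0},{"grip":0.05,"x":0,"y":0,"z":0,"yaw":0}]'
python3 -c "
from h import *
print(go(426.6,47.1,74,75.8))"
```

```text
time_s: 34.38
ee_pos: [424.1, 47.5, 135.6]
ee_rot: [-179.7, 0.1, 76.1]
force: [-0.1, 0.7, 0.1]
gripper_width: 50.0
gripper_force: 0.0
time_s: 34.8
ee_pos: [425.8, 46.7, 138.5]
ee_rot: [179.9, -0.0, 75.9]
force: [0.8, -0.6, 0.3]
gripper_width: 50.0
gripper_force: 0.0
(array([0.0006, 0.0007, 0.0645]), 'yaw', 0.002, 'q6', 18.8, 't', 34.8)
```

```bash
python3 -m crank '[{"grip":0.04,"x":0.0005,"y":0.0005,"z":0.02,"yaw":0},{"grip":0.04,"x":0.0005,"y":0.0005,"z":0.04,"yaw":0},{"grip":0.04,"x":0.0005,"y":0.0005,"z":0.055,"yaw":0},{"grip":0.04,"x":0.0005,"y":0.0005,"z":0.062,"yaw":0},{"grip":0.04,"x":0.0005,"y":0.0005,"z":0.064,"yaw":0}]'
python3 -m crank '[{"grip":0.005,"x":0,"y":0,"z":0,"yaw":0},{"grip":0.005,"x":0,"y":0,"z":0,"yaw":0},{"grip":0.005,"x":0,"y":0,"z":0,"yaw":0},{"grip":0.005,"x":0,"y":0,"z":0,"yaw":0},{"grip":0.005,"x":0,"y":0,"z":0,"yaw":0}]' 50
python3 -m crank '[{"grip":0.005,"x":0,"y":0,"z":0,"yaw":0},{"grip":0.005,"x":0,"y":0,"z":-0.01,"yaw":0},{"grip":0.005,"x":0,"y":0,"z":-0.03,"yaw":0},{"grip":0.005,"x":0,"y":0,"z":-0.06,"yaw":0},{"grip":0.005,"x":0,"y":0,"z":-0.1,"yaw":0}]'
python3 -c "
from h import *
print(go(643.7,0,200,5.4))"
```

```text
time_s: 35.22
ee_pos: [425.4, 47.1, 73.1]
ee_rot: [-179.9, 0.0, 75.9]
force: [0.3, 0.0, -0.7]
gripper_width: 40.5
gripper_force: 0.0
time_s: 35.63
ee_pos: [426.6, 47.3, 74.6]
ee_rot: [179.9, -0.0, 76.0]
force: [-1.0, 0.2, 2.5]
gripper_width: 15.7
gripper_force: 50.0
time_s: 36.05
ee_pos: [423.8, 47.1, 172.9]
ee_rot: [-179.6, 0.1, 76.0]
force: [1.5, -0.1, -1.7]
gripper_width: 15.9
gripper_force: 50.0
(array([ 0.0076,  0.2247, -0.0271]), 'yaw', 1.232, 'q6', 18.8, 't', 36.05)
```

```bash
python3 -m crank '[{"grip":0.005,"x":0.001,"y":0.02,"z":-0.015,"yaw":0.12},{"grip":0.005,"x":0.002,"y":0.045,"z":-0.027,"yaw":0.24},{"grip":0.005,"x":0.003,"y":0.07,"z":-0.027,"yaw":0.36},{"grip":0.005,"x":0.004,"y":0.095,"z":-0.027,"yaw":0.48},{"grip":0.005,"x":0.005,"y":0.12,"z":-0.027,"yaw":0.6}]' >/dev/null
python3 -c "
from h import *
print(go(643.7,0,170,5.4))"
```

```text
(array([0.0596, 0.0826, 0.031 ]), 'yaw', 0.626, 'q6', 49.9, 't', 36.4667)
```

```bash
python3 -m crank '[{"grip":0.005,"x":0.015,"y":0.02,"z":0,"yaw":0.12},{"grip":0.005,"x":0.03,"y":0.04,"z":0,"yaw":0.24},{"grip":0.005,"x":0.045,"y":0.06,"z":0,"yaw":0.36},{"grip":0.005,"x":0.055,"y":0.075,"z":0.01,"yaw":0.48},{"grip":0.005,"x":0.058,"y":0.081,"z":0.02,"yaw":0.6}]' >/dev/null
python3 -m crank '[{"grip":0.005,"x":0,"y":0,"z":0.01,"yaw":0.026},{"grip":0.005,"x":0,"y":0,"z":0.01,"yaw":0.026},{"grip":0.005,"x":0,"y":0,"z":0.01,"yaw":0.026},{"grip":0.005,"x":0,"y":0,"z":0.01,"yaw":0.026},{"grip":0.005,"x":0,"y":0,"z":0.01,"yaw":0.026}]'
python3 - <<'E'
from h import *
s=state();m=camera_model("wrist");np.save("wm2.npy",m,allow_pickle=True)
im=grab_frame("wrist")[:,:,::-1].copy();cv2.imwrite("pics/w9.png",im)
print(s["ee_pos"],s["ee_rot"],w2p(m,(645,0.2,55)),go(643.7,0,130,5.4))
cv2.imwrite("pics/w9v.png",cv2.resize(im[90:330,150:410],None,fx=3,fy=2.5*1,interpolation=cv2.INTER_CUBIC))
E
```

```text
time_s: 37.3
ee_pos: [640.9, 1.1, 171.8]
ee_rot: [180.0, -0.1, 5.8]
force: [-0.4, 0.1, -1.2]
gripper_width: 15.8
gripper_force: 50.0
[640.91064479   1.06619539 171.80560495] [ 1.79987951e+02 -8.01844609e-02  5.75441652e+00] [274.76374649 207.98760007] (array([0.0026, 0.0013, 0.0419]), 'yaw', 0.006, 'q6', 83.3, 't', 37.35)
```

View pics/w9v.png

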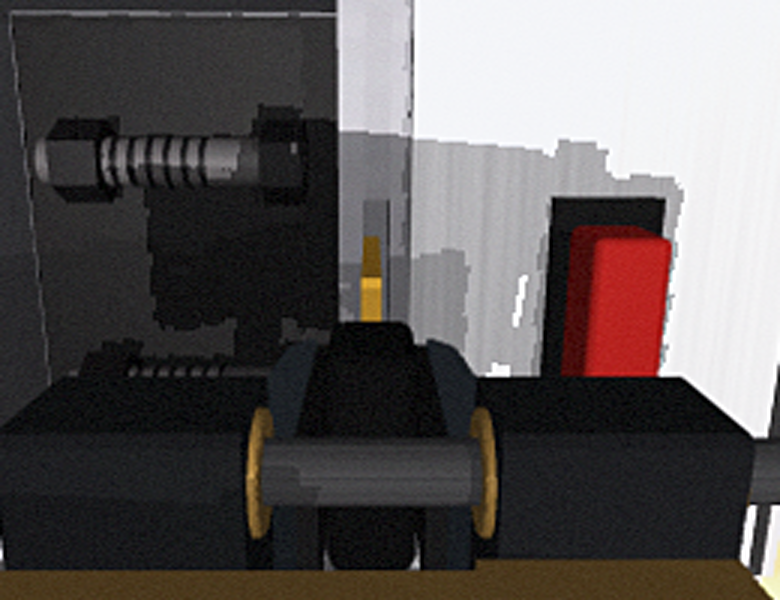

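```bash
python3 - <<'E'
from h import *
m=np.load("wm2.npy",allow_pickle=True).item()
ex=np.array([np.cos(np.radians(5.5)),np.sin(np.radians(5.5)),0])
f=lambda u,v:(150+u/3,90+v/2.5)
p=np.array([640.91,1.07,0])
z=171.8-70.6
def loc(P):d=P-p;return np.round([d@ex,-d[0]*ex[1]+d[1]*ex[0]],1)
print("blade bottom corner rel TCP",loc(p2w(m,*f(371,236),z)),"top corner",loc(p2w(m,*f(371,278),z+62)))
for u in(364,389):
    P=p2w(m,*f(u,201),55);print("slot far corner",np.round(P,1),loc(P))
P=p2w(m,*f(376.5,201),55);print("slot centre",P-38*ex,loc(P-38*ex))
P1=p2w(m,*f(340,15),55);P2=p2w(m,*f(338,300),55);d=P1-P2;print("divider yaw",np.degrees(np.arctan2(d[1],d[0])),loc(P1),loc(P2))
P1=p2w(m,*f(389,203),55);P2=p2w(m,*f(389,320),55);d=P1-P2;print("slot yaw",np.degrees(np.arctan2(d[1],d[0])))
E
```

```text
blade bottom corner rel TCP [34.2 -0. ] top corner [34.1  0. ]
slot far corner [680.7   7.1  55. ] [40.2  2.2]
slot far corner [681.5  -0.7  55. ] [40.2 -5.6]
slot centre [ 6.43263570e+02 -4.29093591e-01  5.50000000e+01] [ 2.2 -1.7]
divider yaw 4.949180280466423 [105.4   9.5] [ 1.9 10.5]
slot yaw 6.102353704819544
```

```bash
python3 -m crank '[{"grip":0.005,"x":0.003,"y":0.0017,"z":0.01,"yaw":0.008},{"grip":0.005,"x":0.003,"y":0.0017,"z":0.022,"yaw":0.008},{"grip":0.005,"x":0.003,"y":0.0017,"z":0.031,"yaw":0.008},{"grip":0.005,"x":0.003,"y":0.0017,"z":0.036,"yaw":0.008},{"grip":0.005,"x":0.003,"y":0.0017,"z":0.038,"yaw":0.008}]' >/dev/null
python3 -m crank '[{"grip":0.005,"x":0,"y":0,"z":0,"yaw":0},{"grip":0.005,"x":0,"y":0,"z":0,"yaw":0},{"grip":0.005,"x":0,"y":0,"z":0,"yaw":0},{"grip":0.005,"x":0,"y":0,"z":0,"yaw":0},{"grip":0.005,"x":0,"y":0,"z":0,"yaw":0}]'
python3 -c "
from h import *
print(go(644,-0.3,90.6,5.3))
cv2.imwrite('pics/w10.png',cv2.resize(grab_frame('wrist')[90:330,150:410,::-1],None,fx=3,fy=2.5,interpolation=cv2.INTER_CUBIC))"
```

```text
time_s: 38.18
ee_pos: [644.2, -0.5, 133.4]
ee_rot: [180.0, -0.1, 5.3]
force: [0.7, 0.2, -1.1]
gripper_width: 15.8
gripper_force: 50.0
(array([-0.0001, -0.0002,  0.0428]), 'yaw', -0.001, 'q6', 83.7, 't', 38.1833)
```

View pics/w10.png

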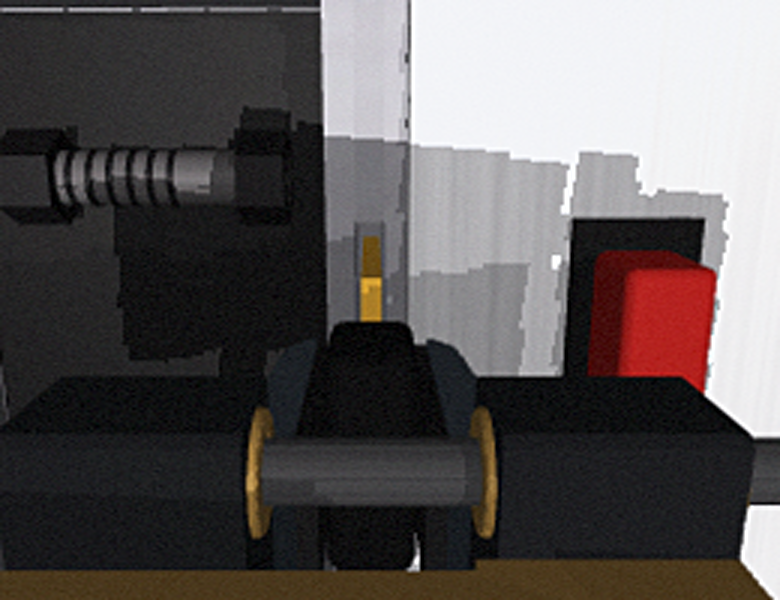

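The blade is centred in the slot: both at u≈371, with the slot end 14 rows beyond the blade. Inserting slowly.

```bash
python3 -m crank '[{"grip":0.005,"x":0.001,"y":0,"z":0.003,"yaw":0},{"grip":0.005,"x":0.001,"y":0,"z":0.006,"yaw":0},{"grip":0.005,"x":0.001,"y":0,"z":0.009,"yaw":0},{"grip":0.005,"x":0.001,"y":0,"z":0.012,"yaw":0},{"grip":0.005,"x":0.001,"y":0,"z":0.015,"yaw":0}]'
python3 -m crank '[{"grip":0.005,"x":0,"y":0,"z":0.003,"yaw":0},{"grip":0.005,"x":0,"y":0,"z":0.006,"yaw":0},{"grip":0.005,"x":0,"y":0,"z":0.009,"yaw":0},{"grip":0.005,"x":0,"y":0,"z":0.012,"yaw":0},{"grip":0.005,"x":0,"y":0,"z":0.015,"yaw":0}]'
python3 -m crank '[{"grip":0.005,"x":0,"y":0,"z":0.003,"yaw":0},{"grip":0.005,"x":0,"y":0,"z":0.006,"yaw":0},{"grip":0.005,"x":0,"y":0,"z":0.008,"yaw":0},{"grip":0.005,"x":0,"y":0,"z":0.01,"yaw":0},{"grip":0.005,"x":0,"y":0,"z":0.01,"yaw":0}]'
```

```text
time_s: 38.65
ee_pos: [644.8, -0.4, 117.4]
ee_rot: [180.0, 0.0, 5.3]
force: [-0.7, 0.3, -0.0]
gripper_width: 16.0
gripper_force: 50.0
time_s: 39.07
ee_pos: [644.9, -0.4, 102.6]
ee_rot: [180.0, 0.0, 5.3]
force: [0.1, -0.2, -1.6]
gripper_width: 16.2
gripper_force: 50.0
time_s: 39.48
ee_pos: [644.7, -0.4, 92.4]
ee_rot: [180.0, 0.0, 5.3]
force: [0.0, 0.9, -0.8]
gripper_width: 15.6
gripper_force: 50.0
```

Going in freely; about 2 mm remain. Pressing until it seats.

```bash
python3 -m crank '[{"grip":0.005,"x":0,"y":0,"z":0.001,"yaw":0},{"grip":0.005,"x":0,"y":0,"z":0.002,"yaw":0},{"grip":0.005,"x":0,"y":0,"z":0.003,"yaw":0},{"grip":0.005,"x":0,"y":0,"z":0.0035,"yaw":0},{"grip":0.005,"x":0,"y":0,"z":0.0035,"yaw":0}]'
```

```text
time_s: 39.9
ee_pos: [645.1, -0.4, 90.6]
ee_rot: [180.0, -0.1, 5.3]
force: [-2.0, -0.6, 5.0]
gripper_width: 16.0
gripper_force: 50.0
```

```bash
python3 -m crank '[{"grip":0.005,"x":0,"y":0,"z":0.001,"yaw":0},{"grip":0.005,"x":0,"y":0,"z":0.002,"yaw":0},{"grip":0.005,"x":0,"y":0,"z":0.002,"yaw":0},{"grip":0.005,"x":0,"y":0,"z":0.002,"yaw":0},{"grip":0.005,"x":0,"y":0,"z":0.002,"yaw":0}]'
python3 -m crank '[{"grip":0.04,"x":0,"y":0,"z":0,"yaw":0},{"grip":0.04,"x":0,"y":0,"z":0,"yaw":0},{"grip":0.04,"x":0,"y":0,"z":0,"yaw":0},{"grip":0.04,"x":0,"y":0,"z":0,"yaw":0},{"grip":0.04,"x":0,"y":0,"z":-0.01,"yaw":0}]'
python3 -m crank '[{"grip":0.04,"x":0,"y":0,"z":-0.03,"yaw":0},{"grip":0.04,"x":0,"y":0,"z":-0.065,"yaw":0},{"grip":0.04,"x":0,"y":0,"z":-0.1,"yaw":0},{"grip":0.04,"x":-0.03,"y":0,"z":-0.12,"yaw":0},{"grip":0.04,"x":-0.07,"y":0,"z":-0.13,"yaw":0}]'
python3 -m crank '[{"grip":0.04,"x":-0.03,"y":0,"z":0,"yaw":0},{"grip":0.04,"x":-0.06,"y":0,"z":0,"yaw":0},{"grip":0.04,"x":-0.06,"y":0,"z":0,"yaw":0},{"grip":0.04,"x":-0.06,"y":0,"z":0,"yaw":0},{"grip":0.04,"x":-0.06,"y":0,"z":0,"yaw":0}]'
python3 -c "
from h import *
m=camera_model('wrist');w=grab_frame('wrist')[:,:,::-1];t=grab_frame('top')[:,:,::-1]
s=grab_frame('side')[:,:,::-1]
print(w2p(m,(643.3,-.3,110)),w2p(camera_model('side'),(643.3,-.3,110)),w2p(camera_model('side'),(643.3,-.3,80)))
cv2.imwrite('pics/fin.png',np.vstack([w[:260],np.hstack([cv2.resize(t[90:300,90:480],(330,178)),cv2.resize(s[165:265,170:300],(230,178))])]))"
```

```text
time_s: 40.32
ee_pos: [645.1, -0.4, 90.6]
ee_rot: [180.0, -0.1, 5.3]
force: [-4.0, 0.5, 14.9]
gripper_width: 15.6
gripper_force: 50.0
time_s: 40.73
ee_pos: [643.4, -0.4, 95.3]
ee_rot: [-180.0, 0.3, 5.3]
force: [0.4, -0.1, -0.8]
gripper_width: 40.2
gripper_force: 0.0
time_s: 41.15
ee_pos: [578.4, -6.8, 231.1]
ee_rot: [179.9, -0.5, 5.3]
force: [0.1, -0.4, 0.3]
gripper_width: 39.7
gripper_force: 0.0
time_s: 41.57
ee_pos: [516.4, -12.3, 228.1]
ee_rot: [180.0, -0.1, 5.3]
force: [0.3, -0.3, 0.4]
gripper_width: 39.8
gripper_force: 0.0
[273.1783856   69.34951924] [234.96428122 189.30196647] [235.59254059 197.73133488]
```

View pics/fin.png

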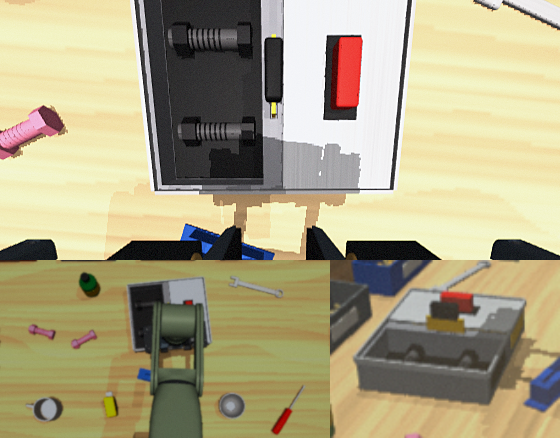

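The plate is seated upright, stopping firmly at TCP z 90.6 mm as predicted. The shutter is locked over the gold bay, both black bolts lie flat, and the bench is clear of other bolts.

```bash
python3 -c "
from workcell import *
print(job_done())"
```

```text
the job is handed in; nothing more can be done
None
```

I handed the job in after about 42 s on the robot's clock: both gold and both black bolts lie flat in their bays, the shutter is at its stop over the gold bay, and the lock plate is fully home in the slot; the one hard contact was about 87 N at the wrist (limit 120 N) when I first reached for the shutter grip.

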